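# Put the mixed-up coupling halves back on their pumps

### The job

The three coupling halves were put back on the wrong pumps: move each one to the pump of its own colour, centred on the head, its tongue down in the slot and its disc lying flat on the head. Each pump takes one half at a time, so first stand one of them upright on the black mat, about its middle, and let go of it there while you work; at the end the mat is empty again. Leave the oil bottle, the grease tin and the white cup where they are.

Things in the scene. Friction and masses are not known exactly. Their poses are not given: they have to be found in the camera images.
- half_red: Loose red coupling half, 0.3 kg, made up of: metal tongue 66 (x) x 26 (y) x 10 mm high; red disc, 64 mm diameter, 10 to 24 mm up; red grip block 44 (x) x 34 (y) mm, 24 to 58 mm up, gripped across its flats (along y). Origin: centre of the tongue's underside; z up, x along the tongue. A half turn makes no difference. Starts upright in the slot of a pump of another colour; lifts straight out.
- half_blue: Loose blue coupling half, 0.3 kg, made up of: metal tongue 66 (x) x 26 (y) x 10 mm high; blue disc, 64 mm diameter, 10 to 24 mm up; blue grip block 44 (x) x 34 (y) mm, 24 to 58 mm up, gripped across its flats (along y). Origin: centre of the tongue's underside; z up, x along the tongue. A half turn makes no difference. Starts upright in the slot of a pump of another colour; lifts straight out.
- half_yellow: Loose yellow coupling half, 0.3 kg, made up of: metal tongue 66 (x) x 26 (y) x 10 mm high; yellow disc, 64 mm diameter, 10 to 24 mm up; yellow grip block 44 (x) x 34 (y) mm, 24 to 58 mm up, gripped across its flats (along y). Origin: centre of the tongue's underside; z up, x along the tongue. A half turn makes no difference. Starts upright in the slot of a pump of another colour; lifts straight out.
- pump_red: Red-headed pump, fixed: dark base 110 mm square, red head 80 (x) x 87 (y) mm, flat top 68 mm up. A slot 31 mm wide, 13 mm deep crosses the head along x, open-ended. Origin: centre of the underside, on the bench; z up, x along the slot. A half is home with its tongue in the slot and disc flat on the head: its origin 58 mm above this one, on the same axis; with the tongue across the slot it stands 10 mm too high.
- pump_blue: Blue-headed pump, fixed: dark base 110 mm square, blue head 80 (x) x 87 (y) mm, flat top 68 mm up. A slot 31 mm wide, 13 mm deep crosses the head along x, open-ended. Origin: centre of the underside, on the bench; z up, x along the slot. A half is home with its tongue in the slot and disc flat on the head: its origin 58 mm above this one, on the same axis; with the tongue across the slot it stands 10 mm too high.
- pump_yellow: Yellow-headed pump, fixed: dark base 110 mm square, yellow head 80 (x) x 87 (y) mm, flat top 68 mm up. A slot 31 mm wide, 13 mm deep crosses the head along x, open-ended. Origin: centre of the underside, on the bench; z up, x along the slot. A half is home with its tongue in the slot and disc flat on the head: its origin 58 mm above this one, on the same axis; with the tongue across the slot it stands 10 mm too high.
- mat: Empty parking mat, fixed: black rubber square 130 x 130 x 4 mm with a white border line; origin at the centre of its underside on the bench, z up. A half stands on it on its tongue (origin 4 mm above this origin).
- oil_bottle: Bystander: loose black bottle with pale label and white cap, 56 mm diameter, 130 mm tall; origin at the centre of its underside.
- grease_tin: Bystander: loose steel tin with a green band, 66 mm diameter, 75 mm tall; origin at the centre of its underside.
- bolt_cup: Bystander: loose empty white plastic cup, 70 mm diameter at the rim, 60 mm tall; origin at the centre of its underside.

How it is judged (in metres and radians):
On the way:
1. one coupling half stands upright and released on the parking mat, its middle within 50 mm of the mat's (((horizontal distance between half_red and mat below 0.05 m and z of half_red in the frame of mat below 0.008 m and angle between half_red's own z axis and vertical below 0.1 rad and linear speed of half_red below 0.02 m/s and angular speed of half_red below 0.15 rad/s and contact force between half_red and the fingers below 0.1 N) or (horizontal distance between half_blue and mat below 0.05 m and z of half_blue in the frame of mat below 0.008 m and angle between half_blue's own z axis and vertical below 0.1 rad and linear speed of half_blue below 0.02 m/s and angular speed of half_blue below 0.15 rad/s and contact force between half_blue and the fingers below 0.1 N) or (horizontal distance between half_yellow and mat below 0.05 m and z of half_yellow in the frame of mat below 0.008 m and angle between half_yellow's own z axis and vertical below 0.1 rad and linear speed of half_yellow below 0.02 m/s and angular speed of half_yellow below 0.15 rad/s and contact force between half_yellow and the fingers below 0.1 N))), for 0.2 s.
At the end, for the whole second after the job is handed in: Each coupling half is on the pump of its own colour: centre within 10 mm of the pump's axis, tongue down in the slot (origin 55 to 61 mm above the pump's, tongue within 0.2 rad of the slot), tilted less than 0.06 rad, at rest and released (horizontal distance between half_red and pump_red below 0.01 m and z of half_red in the frame of pump_red between 0.055 and 0.061 m and angle between the x axis of half_red and the x axis of pump_red, either way round below 0.2 rad and angle between each of half_red, half_blue, half_yellow's own z axis and vertical below 0.06 rad and linear speed of each of half_red, half_blue, half_yellow below 0.02 m/s and angular speed of each of half_red, half_blue, half_yellow below 0.15 rad/s and contact force between each of half_red, half_blue, half_yellow and the fingers below 0.1 N and horizontal distance between half_blue and pump_blue below 0.01 m and z of half_blue in the frame of pump_blue between 0.055 and 0.061 m and angle between the x axis of half_blue and the x axis of pump_blue, either way round below 0.2 rad and horizontal distance between half_yellow and pump_yellow below 0.01 m and z of half_yellow in the frame of pump_yellow between 0.055 and 0.061 m and angle between the x axis of half_yellow and the x axis of pump_yellow, either way round below 0.2 rad); the robot touches nothing.
It fails at once if the oil bottle is pushed more than 30 mm or tipped over (distance of oil_bottle from where it was at the start of the episode above 0.03 m or angle between oil_bottle's own z axis and vertical above 0.5 rad).
It fails at once if the grease tin is pushed more than 30 mm or tipped over (distance of grease_tin from where it was at the start of the episode above 0.03 m or angle between grease_tin's own z axis and vertical above 0.5 rad).
It fails at once if the white cup is pushed more than 30 mm or tipped over (distance of bolt_cup from where it was at the start of the episode above 0.03 m or angle between bolt_cup's own z axis and vertical above 0.5 rad).
It also fails if it takes over 112 s, if anything falls off the work surface, if the arm or the gripper's body presses on something with over 40 N, if the wrist force passes 120 N, or if a joint passes its speed limit or range.

### The arm

A 6-joint arm with a two-finger parallel gripper is mounted at the origin on the work surface. World frame = base frame: x ahead of the robot, y to its left, z up, the work surface at z = 0. Lengths are in mm, angles in rad, forces in N, time in s.
With the tool pointing down it reaches from about 350 to 975 mm from the base axis. Payload 7.1 kg.
Tool frame: the origin (TCP) lies between the finger pads; the fingertips stand 14 mm ahead of it and the grasp point (between the pads) lies 5 mm behind it; z points along the fingers, y is the direction in which the jaws open and shut (so a half turn about z gives the same grasp; the last joint's range is limited). The gripper opens to 88 mm and grips with 3 to 60 N. Pads are 20 mm wide; open, the fingers measure 115 mm over their backs; the gripper's body (75 mm by 178 mm) begins 61 mm behind the grasp point.
Start: joints at [1.107, 0.423, 1.63, -0, 1.089, -0.019], TCP at [268.891, 564.183, 236.675] pointing down, gripper open.
Joint ranges: [-3, 3], [-0.9, 2.11], [0.09, 2.58], [-1.31, 4.45], [0.11, 2.69], [-2.54, 2.54]. Speed limits (rad/s): [2.39, 2.39, 3.01, 3.14, 3.14, 3.14].

### API

Orientations are given as a rotation vector (axis times angle).
In Python, from workcell import get_obs, get_image, calibration, close_job, regions_of, place_of gives the robot as it stands.
- The arm moves only by the tool move_arm, never from a script. Its argument "deltas" is a list of rows, each a list of 5 numbers: the closure in counts, from 0 (fully open) to 255 (shut), then the shift along the tool's x, y, z in m, then the turn about the tool's z in rad. In form: [[grip, x, y, z, roll], ...]. A call has 1 to 5 rows; each row is the pose to reach, as a shift and turn from the pose commanded when the call began, along the tool's axes at that moment; what a row does not reach only later rows make up. A row lasts 1/12 s, in which the tool goes at most 41.7 mm and 7.16 degrees, less where a joint would pass 70% of its speed; a pose out of reach is approached as far as the arm can. A call with a gripper value outside its range is refused whole. The fingers move at their own pace and stop on an object; the grip force is fixed at half the most. Time passes only in rows, so rows that repeat a pose let the fingers close. It gives the time, the measured TCP pose, the force and the opening at its end, in the units of the state.
- get_obs(): the state, without advancing time (a new reading comes with each control period).
- get_image(name): name is "scene" or "top" or "wrist"; returns the picture (384x512x3 uint8, blue, green, red); there is no depth.
- calibration(name): a dict with "intrinsics" (3x3 intrinsics, pixels), "world_to_cam" (4x4, takes a point from world to camera coordinates); the wrist camera has in their place "hand_eye" (4x4, takes a point from camera to tool coordinates, whose origin is the TCP and whose axes are the flange's). Camera axes: x right, y down, z forward; pixel columns grow to the right and rows downward; lengths in mm; the calibration is good to about 2 mm. The wrist camera is an equidistant fisheye: a pixel r from the principal point sees the ray r / f radians off the axis. A picture is of the moment at which its call begins: read the wrist's pose just before it. calibration takes no time and is no camera call.
- close_job(): hands the job in, once; it reports no verdict.
Trained networks look in the newest picture that a camera, given by its name, has taken for a name from the list of things; names that differ only in an ending like _2 or _b are one class to them, and where a whole thing is asked for, a point or a joint stands for the part that bears it (a point fixed in the world has none). Each returns a list of dicts, best first, with "conf" (0 to 1); they miss things now and then, are a little off and sometimes report something else, mostly with a low value. They report only what shows in the picture. A call takes as long as a camera call.
- regions_of(camera, name): "region" (384x512 bool, what is visible of it).
- place_of(camera, name): "location" ([x, y, z] in mm, in world coordinates, good to about 4 mm: a listed point, or the origin of a listed thing).
The state is a dict: "t": time; "qpos": joint angles; "qvel": joint speeds; "joint_torque": joint torques, N m; "ee_pos": TCP position; "orientation": TCP orientation; "ft_force": force on the tool from outside, world axes, zero at the start; "moment": the same for the moment, N m; "width": finger opening in mm.
Only numpy, scipy, OpenCV 4.12 (cv2) and the standard library are available. Lean on these libraries where they do the work, as an engineer would, in place of code of your own. Each camera call takes 0.05 s, during which the arm holds its last target.

## Working session

There is one attempt and no reset: what is moved stays moved. The work goes in short steps, Python scripts to look and compute and a tool call to move; the robot and the scene stay as the last step left them, time stands still between calls to the robot, and variables do not carry over. Pictures are saved under pics/ and viewed, and the job is handed in when it is done.

Besides the shell and the picture viewer there is one more tool, called after "Call:" as name(argument=value, ...), one argument or row to a line, values as JSON. move_arm: Moves the arm, as the interface text tells. Its arguments: {"type":"object","properties":{"deltas":{"type":"array","items":{"type":"array","items":{"type":"number"}}}},"required":["deltas"]}

```bash
ls; mkdir -p pics
python3 - <<'E'
from workcell import *
import cv2
print(get_obs())
for n in ["top","scene","wrist"]:
    cv2.imwrite(f"pics/{n}0.png",get_image(n)); print(n,calibration(n))
for n in ["pump_red","pump_blue","pump_yellow","half_red","half_blue","half_yellow","mat","oil_bottle","grease_tin","bolt_cup"]:
    for c in ["top","scene"]:
        print(n,c,[(round(float(d["conf"]),2),[round(float(v)) for v in d["location"]]) for d in place_of(c,n)][:3])
E
```

```text
pics
{'t': 0.0, 'qpos': array([ 1.10702987e+00,  4.23847194e-01,  1.63068147e+00, -3.57240909e-06,
        1.08860213e+00, -1.90009711e-02]), 'qvel': array([ 0.00139198,  0.00093232,  0.0007465 ,  0.00116015, -0.00189586,
       -0.00087921]), 'joint_torque': array([ 2.28366240e-03, -5.44634414e+01, -2.73668075e+01,  6.44754712e-02,
        2.26905226e-02, -1.26039499e-04]), 'ee_pos': array([268.64305352, 563.72730727, 235.90107025]), 'orientation': array([-6.92808653e-01, -3.06387406e+00,  2.34697111e-03]), 'ft_force': array([0.14756997, 0.66668349, 0.55714944]), 'moment': array([-0.02981736, -0.0471396 ,  0.01856178]), 'width': 87.66958485522494}
top {'intrinsics': array([[391.11647131,   0.        , 262.30746854],
       [  0.        , 391.11647131, 185.24228647],
       [  0.        ,   0.        ,   1.        ]]), 'world_to_cam': array([[ 1.94373155e-02, -9.99262376e-01, -3.31193909e-02,
        -3.59314442e+01],
       [-9.96013584e-01, -1.64684571e-02, -8.76682999e-02,
         5.72020172e+02],
       [ 8.70582084e-02,  3.46913996e-02, -9.95599003e-01,
         8.53474551e+02]
[... 1462 characters left out ...]
 [462, -289, 54])]
half_red scene [(0.63, [466, -294, 58])]
half_blue top [(0.69, [596, -119, 56])]
half_blue scene [(0.96, [593, -114, 60])]
half_yellow top [(0.77, [592, 208, 61])]
half_yellow scene [(0.98, [592, 207, 59]), (0.71, [594, -113, 60])]
mat top [(0.89, [431, 48, 1]), (0.19, [622, -286, -2])]
mat scene [(0.87, [431, 44, -1]), (0.62, [594, -117, 63]), (0.22, [595, -114, -1])]
oil_bottle top [(0.65, [744, 28, 4])]
oil_bottle scene [(0.74, [739, 31, 2]), (0.29, [594, -116, 62])]
grease_tin top [(0.7, [468, 218, -4])]
grease_tin scene [(0.81, [461, 215, 0]), (0.42, [594, 208, -2])]
bolt_cup top [(0.63, [623, -288, -4]), (0.35, [595, 208, 58])]
bolt_cup scene [(0.58, [626, -282, 1])]
```

View pics/top0.png

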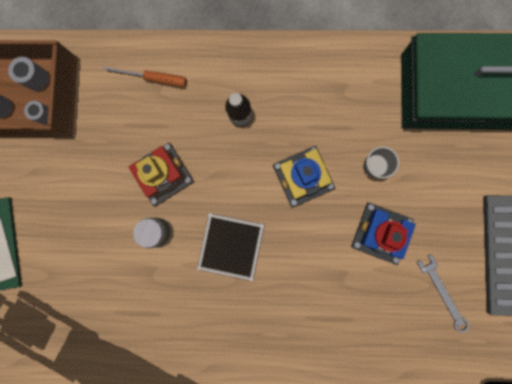

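View pics/scene0.png

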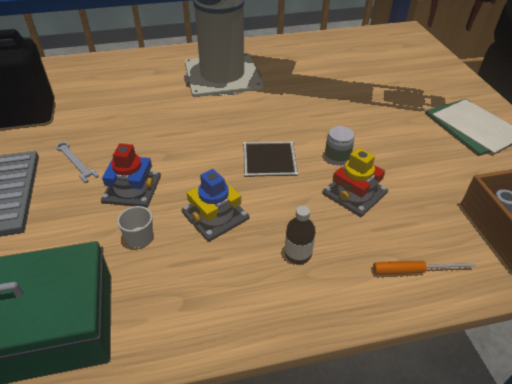

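View pics/wrist0.png

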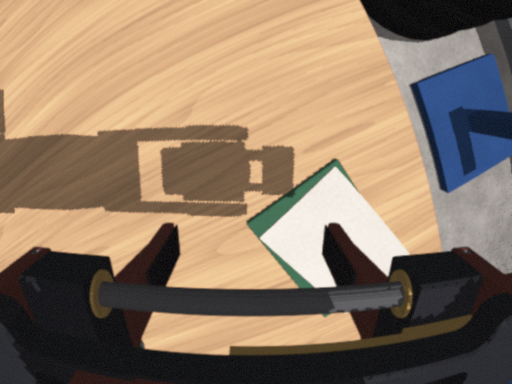

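Run:
```python
import cv2,numpy as np
im=cv2.imread("pics/top0.png")
P=[im[y-45:y+45,x-45:x+45] for x,y in [(160,172),(304,176),(386,234)]]
cv2.imwrite("pics/z0.png",np.hstack([cv2.resize(p,(266,266),interpolation=cv2.INTER_CUBIC) for p in P]))
im=cv2.imread("pics/scene0.png")
P=[im[y-50:y+50,x-50:x+50] for x,y in [(357,178),(214,198),(132,172)]]
cv2.imwrite("pics/z1.png",np.hstack([cv2.resize(p,(266,266),interpolation=cv2.INTER_CUBIC) for p in P]))
```

```text
(no output)
```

View pics/z0.png

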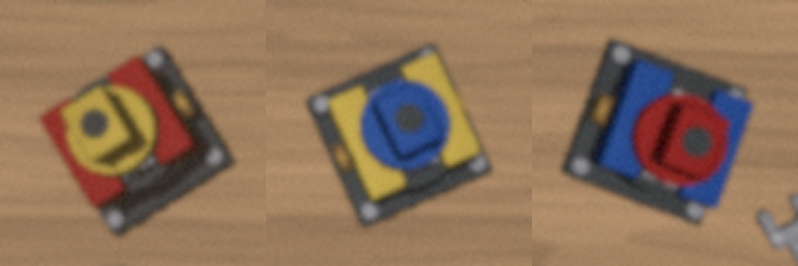

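View pics/z1.png

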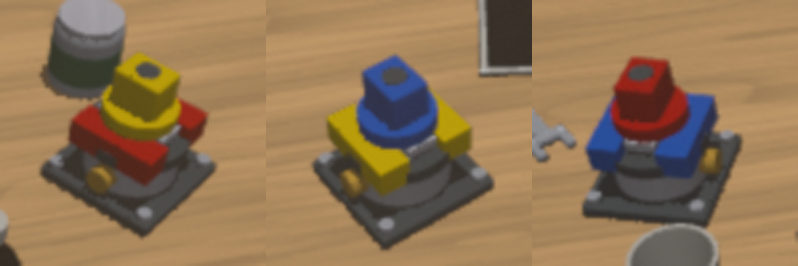

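```bash
cat > fit.py <<'E'
import cv2,numpy as np
from scipy.optimize import minimize
from workcell import calibration
S=4
def cls(im):
    h=cv2.cvtColor(im,cv2.COLOR_BGR2HSV); H,Sa,V=[h[...,i].astype(int) for i in range(3)]
    out=np.zeros(H.shape,int); ok=(Sa>140)&(V>50)
    out[ok&((H<8)|(H>172))]=1; out[ok&(H>105)&(H<130)]=2; out[ok&(H>21)&(H<36)&(Sa>150)]=3
    return out
def proj(c,P):
    C=np.asarray(c["world_to_cam"]);K=np.asarray(c["intrinsics"])
    q=P@C[:3,:3].T+C[:3,3]; q=q@K.T; return q[:,:2]/q[:,2:]
def box(x0,x1,y0,y1,z0,z1): return np.array([[x,y,z] for x in(x0,x1) for y in(y0,y1) for z in(z0,z1)],float)
def cyl(r,z0,z1):
    a=np.linspace(0,2*np.pi,48,endpoint=False); return np.array([[r*np.cos(t),r*np.sin(t),z] for t in a for z in(z0,z1)])
def place(P,x,y,z,yaw):
    c,s=np.cos(yaw),np.sin(yaw); R=np.array([[c,-s,0],[s,c,0],[0,0,1]]); return P@R.T+[x,y,z]
def render(c,roi,prm,head=True,zh=58):
    x0,y0,w,h=roi; x,y,yaw,hx,hy,hyaw=prm[:6]; zb=45
    out=[]
    def draw(Ps):
        m=np.zeros((h*S,w*S),np.uint8)
        for P in Ps:
            uv=(proj(c,P)-[x0,y0]+0.5)*S-0.5
            cv2.fillConvexPoly(m,cv2.convexHull(np.round(uv*16).astype(np.int32)),255,cv2.LINE_AA,4)
        return m.astype(np.float32)/255
    hm=draw([place(cyl(32,10,24),hx,hy,zh,hyaw),place(box(-22,22,-17,17,24,58),hx,hy,zh,hyaw)])
    pm=draw([place(box(-40,40,15.5,43.5,zb,68),x,y,0,yaw),place(box(-40,40,-43.5,-15.5,zb,68),x,y,0,yaw)]) if head else hm*0
    pm=pm*(1-hm)
    f=lambda m: cv2.GaussianBlur(cv2.resize(m,(w,h),interpolation=cv2.INTER_AREA),(0,0),1)
    return f(pm),f(hm)
def fit(ims,init,pc,hc,cams=("top","scene"),head=True,zh=58,verbose=True):
    data=[]
    for n in cams:
        c=calibration(n); u,v=proj(c,np.array([[init[0],init[1],75.]]))[0]
        roi=(int(u)-50,int(v)-50,100,100); k=cls(ims[n])[roi[1]:roi[1]+100,roi[0]:roi[0]+100]
        f=lambda m: cv2.GaussianBlur(m.astype(np.float32),(0,0),1)
        data.append((c,roi,f(k==pc)if head else f(k==9),f(k==hc)))
    def cost(p):
        e=0
        for c,roi,a,b in data:
            A,B=render(c,roi,p,head,zh); e+=((A-a)**2).sum()+((B-b)**2).sum()
        return e
    best=None
    for y0 in init[2]:
        p0=np.array([init[0],init[1],y0,init[0],init[1],y0])
        sm=np.vstack([p0]+[p0+d for d in np.diag([6,6,.2,6,6,.2])])
        r=minimize(cost,p0,method="Nelder-Mead",options=dict(initial_simplex=sm,maxfev=900,xatol=.05,fatol=.05))
        if best is None or r.fun<best.fun: best=r
    return best
E
python3 - <<'E'
import cv2,numpy as np
from fit import *
ims={n:cv2.imread(f"pics/{n}0.png") for n in("top","scene")}
for nm,x,y,pc,hc in [("pump_red",594,210,1,3),("pump_yellow",597,-117,3,2),("pump_blue",473,-293,2,1)]:
    for cams in [("top","scene"),("top",),("scene",)]:
        r=fit(ims,(x,y,np.arange(-1.4,1.5,.4)),pc,hc,cams); print(nm,cams,r.x.round(3),round(r.fun,1))
E
```

```text
pump_red ('top', 'scene') [5.95100e+02 2.08998e+02 6.02000e-01 5.94670e+02 2.08681e+02 4.81000e-01] 444.2
pump_red ('top',) [5.96855e+02 2.09037e+02 5.82000e-01 5.95502e+02 2.08836e+02 3.92000e-01] 297.4
pump_red ('scene',) [591.263 210.16    0.625 592.957 209.285   0.731] 111.6
pump_yellow ('top', 'scene') [ 5.94581e+02 -1.18034e+02  4.46000e-01  5.94532e+02 -1.16947e+02
  2.10000e-02] 827.4
pump_yellow ('top',) [ 5.95670e+02 -1.19371e+02  4.47000e-01  5.95747e+02 -1.17585e+02
  1.56300e+00] 358.5
pump_yellow ('scene',) [ 5.93642e+02 -1.17207e+02  4.34000e-01  5.91509e+02 -1.16557e+02
  4.00000e-02] 447.5
pump_blue ('top', 'scene') [ 4.70444e+02 -2.94676e+02 -3.33000e-01  4.67429e+02 -2.94383e+02
 -1.89000e-01] 527.0
pump_blue ('top',) [ 4.71238e+02 -2.94517e+02 -3.46000e-01  4.67741e+02 -2.95158e+02
  1.86000e-01] 190.0
pump_blue ('scene',) [ 4.50731e+02 -2.94753e+02 -3.35000e-01  4.64991e+02 -2.94157e+02
 -2.47000e-01] 216.5
```

Run:
```python
import cv2,numpy as np
from fit import *
rows=[]
for n,cs in [("top",[(160,172),(304,176),(386,234)]),("scene",[(357,178),(214,198),(132,172)])]:
    im=cv2.imread(f"pics/{n}0.png"); k=cls(im); col=np.array([[40,40,40],[0,0,255],[255,0,0],[0,255,255]],np.uint8)[k]
    rows.append(np.hstack([cv2.resize(col[y-45:y+45,x-45:x+45],(266,266),interpolation=0) for x,y in cs]))
    h=cv2.cvtColor(im,cv2.COLOR_BGR2HSV)
    x,y=cs[1]; print(n,h[y-12:y+24:3,x-24:x+24:4].tolist()[6])
cv2.imwrite("pics/m0.png",np.vstack(rows))
```

```text
top [[14, 83, 108], [18, 134, 148], [23, 152, 169], [22, 138, 174], [111, 158, 144], [110, 167, 142], [109, 183, 113], [111, 178, 99], [110, 173, 115], [110, 152, 126], [24, 147, 186], [23, 156, 188]]
scene [[18, 80, 99], [24, 185, 91], [25, 240, 167], [25, 241, 185], [25, 241, 179], [24, 210, 163], [23, 138, 126], [130, 12, 133], [0, 9, 87], [18, 17, 75], [23, 151, 88], [24, 196, 100]]
```

View pics/m0.png

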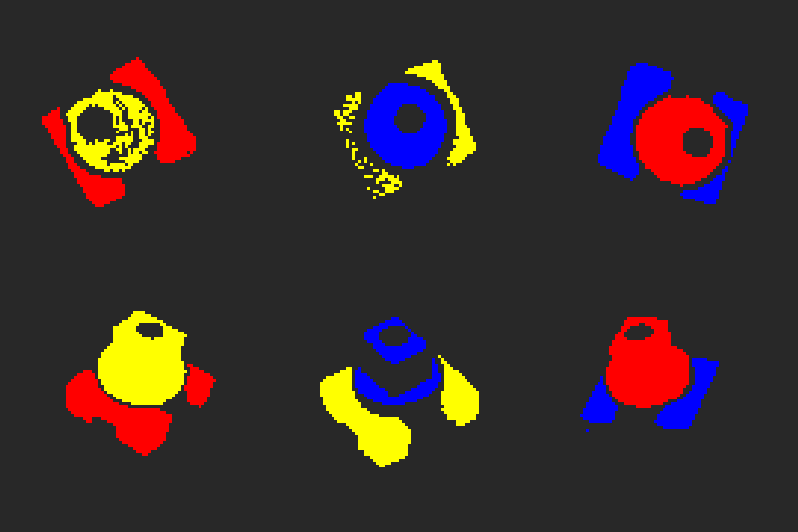

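```bash
sed -i 's/ok=(Sa>140)&(V>50)/ok=(Sa>115)\&(V>28)/; s/(H>105)&(H<130)/(H>100)\&(H<130)/; s/out\[ok&(H>21)&(H<36)&(Sa>150)\]=3/out[ok\&(H>=20)\&(H<36)]=3/; s/zb=45/zb=prm[6]/; s/init\[1\],y0\])/init[1],y0,45.])/; s/6,6,.2\])/6,6,.2,5])/' fit.py
sed -i 's/f(k==hc)))/f(fill(k==hc))))/' fit.py
cat >> fit.py <<'E'
def fill(m):
    cs,_=cv2.findContours(m.astype(np.uint8),cv2.RETR_EXTERNAL,cv2.CHAIN_APPROX_NONE)
    o=np.zeros(m.shape,np.uint8); cs=[c for c in cs if cv2.contourArea(c)>60]
    cv2.drawContours(o,cs,-1,1,-1); return o>0
E
python3 - <<'E'
import cv2,numpy as np
from fit import *
rows=[]
for n,cs in [("top",[(160,172),(304,176),(386,234)]),("scene",[(357,178),(214,198),(132,172)])]:
    im=cv2.imread(f"pics/{n}0.png"); k=cls(im); col=np.array([[40,40,40],[0,0,255],[255,0,0],[0,255,255]],np.uint8)[k]
    rows.append(np.hstack([cv2.resize(col[y-45:y+45,x-45:x+45],(266,266),interpolation=0) for x,y in cs]))
cv2.imwrite("pics/m1.png",np.vstack(rows))
ims={n:cv2.imread(f"pics/{n}0.png") for n in("top","scene")}
for nm,x,y,pc,hc in [("pump_red",594,210,1,3),("pump_yellow",597,-117,3,2),("pump_blue",473,-293,2,1)]:
    for cams in [("top","scene"),("top",),("scene",)]:
        r=fit(ims,(x,y,np.arange(-1.4,1.5,.4)),pc,hc,cams); print(nm,cams,r.x.round(2),round(r.fun,1))
E
```

```text
pump_red ('top', 'scene') [5.9621e+02 2.0774e+02 6.0000e-01 5.9463e+02 2.0855e+02 5.0000e-01
 5.3350e+01] 117.7
pump_red ('top',) [5.9523e+02 2.0630e+02 5.9000e-01 5.9561e+02 2.0852e+02 5.0000e-01
 6.6100e+01] 38.1
pump_red ('scene',) [596.69 207.66   0.63 592.43 209.53   0.63  52.38] 50.9
pump_yellow ('top', 'scene') [ 5.9610e+02 -1.1823e+02  4.4000e-01  5.9515e+02 -1.1750e+02  1.5000e-01
  4.9150e+01] 423.1
pump_yellow ('top',) [ 5.9586e+02 -1.1870e+02  4.3000e-01  5.9604e+02 -1.1807e+02  1.1700e+00
  5.5440e+01] 51.4
pump_yellow ('scene',) [ 5.9600e+02 -1.1709e+02  4.3000e-01  5.9147e+02 -1.1658e+02  1.2000e-01
  4.8800e+01] 346.6
pump_blue ('top', 'scene') [ 4.7240e+02 -2.9387e+02 -3.5000e-01  4.6732e+02 -2.9426e+02 -2.3000e-01
  5.9570e+01] 165.6
pump_blue ('top',) [ 4.7165e+02 -2.9247e+02 -3.6000e-01  4.6783e+02 -2.9470e+02 -3.4000e-01
  6.4850e+01] 61.5
pump_blue ('scene',) [ 4.8089e+02 -2.9652e+02 -3.0000e-01  4.6542e+02 -2.9374e+02 -1.6000e-01
  6.3650e+01] 68.5
```

View pics/m1.png

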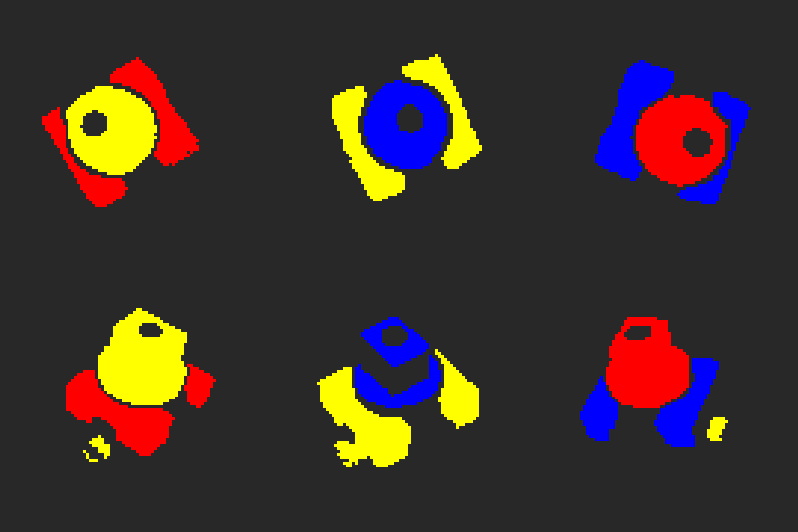

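```bash
cat > h.py <<'E'
import sys,numpy as np
from scipy.spatial.transform import Rotation as R
from workcell import get_obs
def go(x,y,z,psi):
    o=get_obs(); M=R.from_rotvec(o["orientation"]).as_matrix()
    d=M.T@(np.array([x,y,z])-o["ee_pos"])/1000
    cur=np.arctan2(M[1,1],M[0,1]); roll=-(psi-cur)
    n=max(np.linalg.norm(d)*1000/41.7,abs(roll)/.125)
    print("t %.2f pos %s psi %.4f tilt %.4f w %.1f F %s q6 %.2f"%(o["t"],o["ee_pos"].round(1),cur,np.arccos(-M[2,2]),o["width"],o["ft_force"].round(1),o["qpos"][5]))
    print("shift",d.round(4),"roll %.4f rows %.1f"%(roll,n))
if __name__=="__main__": go(*[float(eval(a)) for a in sys.argv[1:5]])
E
python3 h.py 595 208.5 236 -0.97
```

```text
t 1.15 pos [268.9 564.2 236.7] psi 1.1260 tilt 0.0000 w 87.9 F [ 0.8  0.  -0.2] q6 -0.02
shift [-0.4474 -0.1807  0.0007] roll 2.0960 rows 16.8
```

Call:
move_arm(
  deltas=[
    [0,-0.447,-0.181,0,2.096],
    [0,-0.447,-0.181,0,2.096],
    [0,-0.447,-0.181,0,2.096],
    [0,-0.447,-0.181,0,2.096],
    [0,-0.447,-0.181,0,2.096],
  ],
)

```text
t: 1.57
ee_pos: [410.5, 409.1, 236.8]
orientation: [1.609, 2.698, 0.0]
ft_force: [1.0, 0.5, -0.4]
width: 87.8
```

```bash
python3 h.py 595 208.5 236 -0.97
```

```text
t 1.57 pos [410.5 409.1 236.8] psi 0.4955 tilt 0.0003 w 87.8 F [ 1.   0.5 -0.4] q6 0.27
shift [-0.2642  0.067   0.0008] roll 1.4655 rows 11.7
```

Call:
move_arm(
  deltas=[
    [0,-0.264,0.067,0,1.465],
    [0,-0.264,0.067,0,1.465],
    [0,-0.264,0.067,0,1.465],
    [0,-0.264,0.067,0,1.465],
    [0,-0.264,0.067,0,1.465],
  ],
)

```text
t: 1.98
ee_pos: [552.7, 256.3, 236.9]
orientation: [2.361, 2.072, 0.001]
ft_force: [0.8, -0.2, 0.0]
width: 87.9
```

```bash
python3 h.py 595 208.5 236 -0.97
```

```text
t 1.98 pos [552.7 256.3 236.9] psi -0.1302 tilt 0.0003 w 87.9 F [ 0.8 -0.2  0. ] q6 0.54
shift [-0.0419  0.0482  0.0009] roll 0.8398 rows 6.7
```

Call:
move_arm(
  deltas=[
    [0,-0.042,0.048,0,0.84],
    [0,-0.042,0.048,0,0.84],
    [0,-0.042,0.048,0,0.84],
    [0,-0.042,0.048,0,0.84],
    [0,-0.042,0.048,0,0.84],
  ],
)

```text
t: 2.4
ee_pos: [594.4, 209.5, 236.5]
orientation: [-2.885, -1.244, 0.0]
ft_force: [0.1, 0.1, -0.3]
width: 88.1
```

```bash
python3 h.py 595 208.5 236 -0.97
```

```text
t 2.40 pos [594.4 209.5 236.5] psi -0.7568 tilt 0.0002 w 88.1 F [ 0.1  0.1 -0.3] q6 1.08
shift [-0.0003  0.0012  0.0005] roll 0.2132 rows 1.7
```

Call:
move_arm(
  deltas=[
    [0,0,0.001,0,0.213],
    [0,0,0.001,0,0.213],
    [0,0,0.001,0,0.213],
  ],
)

```text
t: 2.65
ee_pos: [594.7, 209.6, 236.7]
orientation: [-2.999, -0.937, -0.0]
ft_force: [-0.6, 0.3, -0.5]
width: 87.8
```

```bash
python3 h.py 595 208.5 236 -0.97
python3 - <<'E'
from workcell import *
import cv2
cv2.imwrite("pics/wr1.png",get_image("wrist"))
E
```

```text
t 2.65 pos [594.7 209.6 236.7] psi -0.9653 tilt 0.0000 w 87.8 F [-0.6  0.3 -0.5] q6 1.29
shift [-0.0004  0.0011  0.0007] roll 0.0047 rows 0.0
```

View pics/wr1.png

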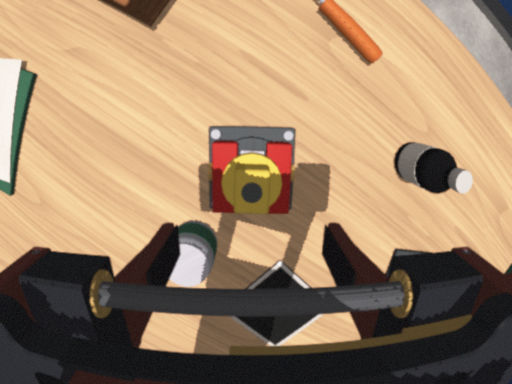

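```bash
cat > wr.py <<'E'
import numpy as np,cv2
from scipy.spatial.transform import Rotation as R
from workcell import *
c=calibration("wrist");K=np.array(c["intrinsics"]);HE=np.array(c["hand_eye"])
def pose(o): return R.from_rotvec(o["orientation"]).as_matrix(),np.array(o["ee_pos"])
def px2w(uv,z,o):
    uv=np.atleast_2d(np.asarray(uv,float)); a=(uv-K[:2,2])/K[0,0]; th=np.linalg.norm(a,axis=1)
    s=np.sinc(th/np.pi); d=np.c_[a*s[:,None],np.cos(th)]
    M,p=pose(o); d=d@HE[:3,:3].T@M.T; q=HE[:3,3]@M.T+p
    return q+d*((z-q[2])/d[:,2])[:,None]
def w2px(P,o):
    M,p=pose(o); t=(np.atleast_2d(P)-p)@M; q=(t-HE[:3,3])@HE[:3,:3]
    r=np.hypot(q[:,0],q[:,1]); th=np.arctan2(r,q[:,2]); return K[:2,2]+q[:,:2]/r[:,None]*(K[0,0]*th)[:,None]
def place(P,x,y,z,yaw):
    c,s=np.cos(yaw),np.sin(yaw); Rm=np.array([[c,-s,0],[s,c,0],[0,0,1]]); return np.asarray(P,float)@Rm.T+[x,y,z]
def overlay(im,o,pump=None,half=None,zh=58,roi=None,S=5):
    x0,y0,x1,y1=roi; g=cv2.resize(im[y0:y1,x0:x1],None,fx=S,fy=S,interpolation=cv2.INTER_CUBIC)
    def pl(P,col,close=True):
        uv=(w2px(P,o)-[x0,y0]+.5)*S; cv2.polylines(g,[np.round(uv).astype(np.int32)],close,col,1,cv2.LINE_AA)
    if pump is not None:
        x,y,w=pump
        for a,b in((15.5,43.5),(-43.5,-15.5)): pl(place([[-40,a,68],[40,a,68],[40,b,68],[-40,b,68]],x,y,0,w),(0,255,0))
    if half is not None:
        x,y,w=half; a=np.linspace(0,6.283,40)
        pl(place(np.c_[32*np.cos(a),32*np.sin(a),24+0*a],x,y,zh,w),(255,255,0))
        pl(place([[-22,-17,58],[22,-17,58],[22,17,58],[-22,17,58]],x,y,zh,w),(255,255,255))
        for q in([-22,-17],[22,-17],[22,17],[-22,17]): pl(place([q+[24],q+[58]],x,y,zh,w),(255,255,255),False)
    return g
E
python3 - <<'E'
from wr import *
o=get_obs(); im=cv2.imread("pics/wr1.png")
A=overlay(im,o,(596,208,.60),(595,208.5,.6),roi=(190,110,310,230),S=4)
B=overlay(im,o,None,None,roi=(190,110,310,230),S=4)
cv2.imwrite("pics/ov1.png",cv2.resize(np.hstack([A,B]),(800,400)))
print(px2w([(252,192)],116,o))
E
```

```text
[[594.62852859 207.62178465 116.        ]]
```

View pics/ov1.png

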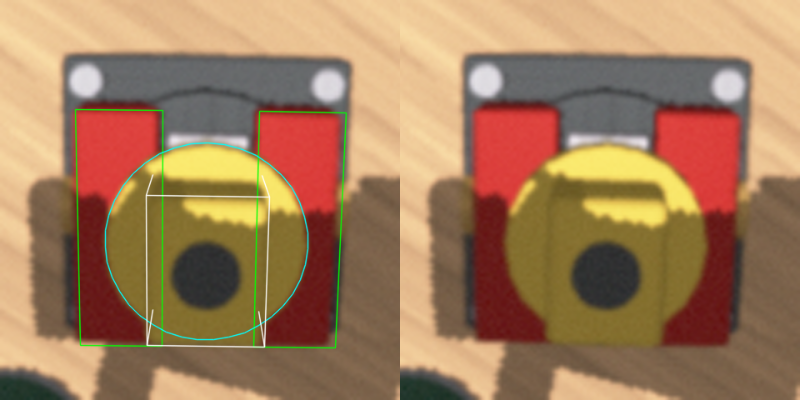

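Call:
move_arm(
  deltas=[
    [0,0,0.001,0.04,0.005],
    [0,0,0.001,0.08,0.005],
    [0,0,0.001,0.115,0.005],
    [0,0,0.001,0.135,0.005],
    [0,0,0.001,0.135,0.005],
  ],
)

```text
t: 3.12
ee_pos: [592.0, 207.9, 96.8]
orientation: [2.998, 0.939, -0.013]
ft_force: [-0.1, -0.3, -0.1]
width: 87.9
```

```bash
python3 h.py 594.8 208.6 101 -0.971
```

```text
t 3.12 pos [592.  207.9  96.8] psi -0.9640 tilt 0.0085 w 87.9 F [-0.1 -0.3 -0.1] q6 1.28
shift [ 0.0027  0.001  -0.0042] roll 0.0070 rows 0.1
```

Call:
move_arm(
  deltas=[
    [0,0,0,0,0],
    [0,0,0,0,0],
  ],
)

```text
t: 3.28
ee_pos: [596.3, 209.3, 103.2]
orientation: [-2.999, -0.936, -0.003]
ft_force: [0.6, 1.1, 0.0]
width: 87.6
```

```bash
python3 h.py 594.8 208.6 101 -0.971
```

```text
t 3.28 pos [596.3 209.3 103.2] psi -0.9656 tilt 0.0022 w 87.6 F [0.6 1.1 0. ] q6 1.28
shift [-0.0017 -0.0003  0.0022] roll 0.0054 rows 0.1
```

Call:
move_arm(
  deltas=[
    [0,0,0,0,0],
    [0,0,0,0,0],
    [0,0,0,0,0],
  ],
)

```text
t: 3.53
ee_pos: [596.1, 209.2, 103.3]
orientation: [-2.999, -0.935, -0.004]
ft_force: [-0.3, -0.6, 0.1]
width: 87.4
```

```bash
python3 h.py 594.8 208.6 101 -0.971
```

```text
t 3.53 pos [596.1 209.2 103.3] psi -0.9667 tilt 0.0026 w 87.4 F [-0.3 -0.6  0.1] q6 1.29
shift [-0.0014 -0.0003  0.0023] roll 0.0043 rows 0.1
```

Call:
move_arm(
  deltas=[
    [0,0,0,0,0],
    [0,0,0,0,0],
    [0,0,0,0,0],
  ],
)

```text
t: 3.78
ee_pos: [595.3, 208.9, 102.0]
orientation: [-2.999, -0.934, -0.001]
ft_force: [0.3, -0.0, -0.0]
width: 87.9
```

```bash
python3 h.py 594.8 208.6 101 -0.971
```

```text
t 3.78 pos [595.3 208.9 102. ] psi -0.9670 tilt 0.0004 w 87.9 F [ 0.3 -0.  -0. ] q6 1.29
shift [-0.0006 -0.      0.001 ] roll 0.0040 rows 0.0
```

Call:
move_arm(
  deltas=[
    [255,0,0,0.001,0.004],
    [255,0,0,0.001,0.004],
    [255,0,0,0.001,0.004],
    [255,0,0,0.001,0.004],
    [255,0,0,0.001,0.004],
  ],
)

```text
t: 4.2
ee_pos: [595.2, 208.9, 100.6]
orientation: [3.001, 0.928, -0.0]
ft_force: [-0.3, 0.3, -0.3]
width: 58.1
```

Call:
move_arm(
  deltas=[
    [255,0,0,0,0],
    [255,0,0,0,0],
    [255,0,0,0,0],
  ],
)

```text
t: 4.45
ee_pos: [595.2, 208.9, 100.7]
orientation: [3.001, 0.928, -0.0]
ft_force: [-0.1, -0.3, 0.8]
width: 37.9
```

```bash
python3 h.py 594.8 208.6 201 -0.971
```

```text
t 4.45 pos [595.2 208.9 100.7] psi -0.9710 tilt 0.0000 w 37.9 F [-0.1 -0.3  0.8] q6 1.29
shift [-0.0005 -0.     -0.1003] roll -0.0000 rows 2.4
```

Call:
move_arm(
  deltas=[
    [255,0,0,0,0],
    [255,0,0,0,0],
    [255,0,0,0,0],
    [255,0,0,0,0],
  ],
)

```text
t: 4.78
ee_pos: [595.2, 208.9, 100.7]
orientation: [-3.001, -0.928, -0.0]
ft_force: [-0.7, -0.3, 0.3]
width: 33.8
```

```bash
python3 h.py 594.8 208.6 201 -0.971
```

```text
t 4.78 pos [595.2 208.9 100.7] psi -0.9710 tilt 0.0000 w 33.8 F [-0.7 -0.3  0.3] q6 1.29
shift [-0.0005  0.     -0.1003] roll 0.0000 rows 2.4
```

Call:
move_arm(
  deltas=[
    [255,0,0,-0.01,0],
    [255,0,0,-0.03,0],
    [255,0,0,-0.06,0],
    [255,0,0,-0.08,0],
    [255,0,0,-0.09,0],
  ],
)

```text
t: 5.2
ee_pos: [596.4, 209.3, 194.0]
orientation: [-3.001, -0.928, -0.006]
ft_force: [1.6, 1.4, -2.6]
width: 33.8
```

```bash
python3 h.py 431 46.5 190 -0.971
```

```text
t 5.20 pos [596.4 209.3 194. ] psi -0.9710 tilt 0.0039 w 33.8 F [ 1.6  1.4 -2.6] q6 1.29
shift [-0.2284  0.041   0.0032] roll -0.0000 rows 5.6
```

Call:
move_arm(
  deltas=[
    [255,-0.03,0.005,0,0],
    [255,-0.07,0.012,0,0],
    [255,-0.11,0.02,0,0],
    [255,-0.15,0.027,0,0],
    [255,-0.19,0.034,0,0],
  ],
)

```text
t: 5.62
ee_pos: [455.5, 72.5, 190.3]
orientation: [-3.001, -0.929, 0.002]
ft_force: [0.2, -0.4, -2.3]
width: 34.1
```

Call:
move_arm(
  deltas=[
    [255,-0.025,0.004,0,0],
    [255,-0.037,0.006,0.02,0],
    [255,-0.037,0.006,0.05,0],
    [255,-0.037,0.006,0.08,0],
    [255,-0.037,0.006,0.105,0],
  ],
)

```text
t: 6.03
ee_pos: [429.8, 47.3, 84.6]
orientation: [3.002, 0.927, 0.0]
ft_force: [0.3, 0.8, -3.4]
width: 33.7
```

Call:
move_arm(
  deltas=[
    [255,0,0,0.01,0],
    [255,0,0,0.015,0],
    [255,0,0,0.02,0],
    [255,0,0,0.02,0],
  ],
)

```text
t: 6.37
ee_pos: [430.7, 47.8, 65.7]
orientation: [3.001, 0.928, 0.0]
ft_force: [0.4, 0.7, -2.4]
width: 34.1
```

```bash
python3 h.py 431 46.5 46.7 -0.971
```

```text
t 6.37 pos [430.7  47.8  65.7] psi -0.9708 tilt 0.0002 w 34.1 F [ 0.4  0.7 -2.4] q6 1.05
shift [-0.0005  0.0012  0.019 ] roll 0.0002 rows 0.5
```

Call:
move_arm(
  deltas=[
    [255,0,0,0.006,0],
    [255,0,0,0.012,0],
    [255,0,0,0.016,0],
    [255,0,0,0.0185,0],
    [255,0,0,0.0185,0],
  ],
)

```text
t: 6.78
ee_pos: [430.3, 47.7, 46.8]
orientation: [-3.001, -0.928, 0.001]
ft_force: [0.8, -0.4, -2.6]
width: 33.8
```

```bash
python3 h.py 431 46.5 46.7 -0.971
```

```text
t 6.78 pos [430.3  47.7  46.8] psi -0.9710 tilt 0.0005 w 33.8 F [ 0.8 -0.4 -2.6] q6 1.05
shift [-0.0001  0.0014  0.0001] roll 0.0000 rows 0.0
```

Still the weight only; one more settle with 1 mm down, then release.

Call:
move_arm(
  deltas=[
    [255,0,0,0.0005,0],
    [255,0,0,0.001,0],
    [255,0,0,0.001,0],
  ],
)

```text
t: 7.03
ee_pos: [430.5, 47.8, 46.6]
orientation: [3.001, 0.928, 0.0]
ft_force: [-1.3, -0.6, 3.5]
width: 34.1
```

```bash
python3 h.py 431 46.5 46.7 -0.971
```

```text
t 7.03 pos [430.5  47.8  46.6] psi -0.9711 tilt 0.0002 w 34.1 F [-1.3 -0.6  3.5] q6 1.05
shift [-0.0003  0.0013 -0.0001] roll -0.0001 rows 0.0
```

Contact. Release.

Call:
move_arm(
  deltas=[
    [0,0,0,0,0],
    [0,0,0,0,0],
    [0,0,0,0,0],
    [0,0,0,0,0],
    [0,0,0,0,0],
  ],
)

```text
t: 7.45
ee_pos: [430.6, 47.7, 46.2]
orientation: [3.001, 0.928, 0.0]
ft_force: [-0.6, 0.6, 0.2]
width: 63.4
```

Call:
move_arm(
  deltas=[
    [0,0,0,0,0],
    [0,0,0,0,0],
    [0,0,0,-0.03,0],
    [0,0,0,-0.07,0],
    [0,0,0,-0.11,0],
  ],
)

```text
t: 7.87
ee_pos: [429.2, 47.6, 156.6]
orientation: [-3.001, -0.928, 0.006]
ft_force: [1.1, 0.5, -0.0]
width: 87.6
```

Call:
move_arm(
  deltas=[
    [0,0,0,-0.04,0],
    [0,0,0,-0.06,0],
    [0,0,0,-0.07,0],
    [0,0,0,-0.07,0],
  ],
)

```text
t: 8.2
ee_pos: [432.0, 47.9, 228.8]
orientation: [3.0, 0.928, 0.009]
ft_force: [1.1, 0.1, -0.5]
width: 88.1
```

```bash
python3 h.py 467.5 -294.4 236 -1.92;  python3 - <<'E'
from wr import *
o=get_obs(); im=get_image("wrist"); cv2.imwrite("pics/wr2.png",im)
g=overlay(im,o,None,(430.2,47.6,.6),zh=4,roi=(150,90,350,250),S=4); cv2.imwrite("pics/ov2.png",cv2.resize(g,(800,600)))
E
```

```text
t 8.20 pos [432.   47.9 228.8] psi -0.9710 tilt 0.0056 w 88.1 F [ 1.1  0.1 -0.5] q6 1.05
shift [-0.1638  0.3026 -0.0071] roll 0.9490 rows 8.3
```

View pics/ov2.png

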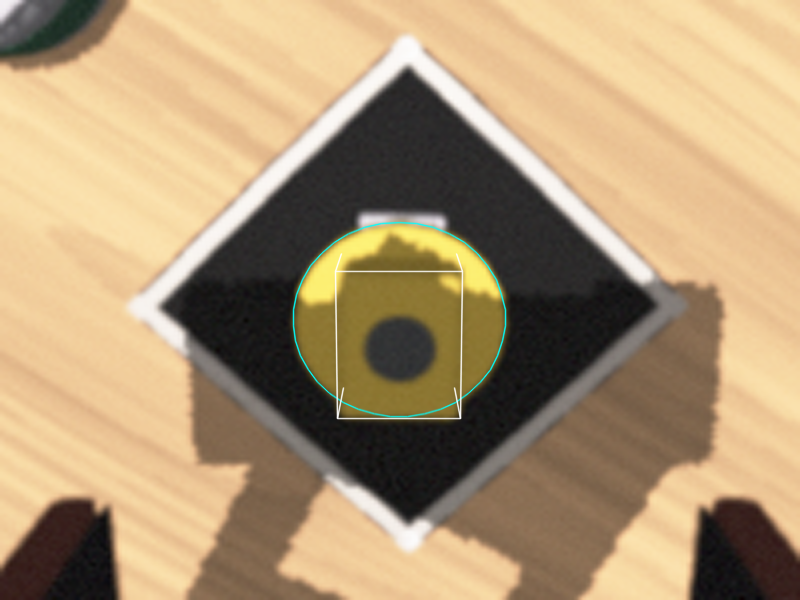

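The yellow half stands upright on the mat, centred, exactly where predicted. Next is the blue pump.

Call:
move_arm(
  deltas=[
    [0,-0.164,0.302,-0.007,0.949],
    [0,-0.164,0.302,-0.007,0.949],
    [0,-0.164,0.302,-0.007,0.949],
    [0,-0.164,0.302,-0.007,0.949],
    [0,-0.164,0.302,-0.007,0.949],
  ],
)

```text
t: 8.67
ee_pos: [450.7, -161.0, 228.7]
orientation: [-3.14, 0.049, 0.004]
ft_force: [0.5, 1.4, -0.1]
width: 87.6
```

```bash
python3 h.py 467.5 -294.4 236 -1.92
```

```text
t 8.67 pos [ 450.7 -161.   228.7] psi -1.6018 tilt 0.0028 w 87.6 F [ 0.5  1.4 -0.1] q6 1.23
shift [ 0.0209  0.1328 -0.0074] roll 0.3182 rows 3.2
```

Call:
move_arm(
  deltas=[
    [0,0.021,0.04,-0.007,0.318],
    [0,0.021,0.08,-0.007,0.318],
    [0,0.021,0.115,-0.007,0.318],
    [0,0.021,0.133,-0.007,0.318],
    [0,0.021,0.133,-0.007,0.318],
  ],
)

```text
t: 9.08
ee_pos: [468.6, -296.1, 235.3]
orientation: [-3.094, 0.542, 0.003]
ft_force: [-0.0, -0.2, -0.4]
width: 87.8
```

Call:
move_arm(
  deltas=[
    [0,0,0,0,0],
    [0,0,0,0,0],
  ],
)

```text
t: 9.25
ee_pos: [468.6, -291.7, 235.9]
orientation: [-3.094, 0.536, 0.004]
ft_force: [0.1, 0.3, -0.2]
width: 88.1
```

```bash
python3 h.py 467.5 -294.4 236 -1.92;  python3 - <<'E'
from wr import *
o=get_obs(); im=get_image("wrist"); cv2.imwrite("pics/wr3.png",im)
roi=(190,110,310,230)
A=overlay(im,o,(472,-294,-.35),(467.5,-294.4,-.35),roi=roi,S=4); B=overlay(im,o,roi=roi,S=4)
cv2.imwrite("pics/ov3.png",cv2.resize(np.hstack([A,B]),(800,400)))
E
```

```text
t 9.25 pos [ 468.6 -291.7  235.9] psi -1.9137 tilt 0.0030 w 88.1 F [ 0.1  0.3 -0.2] q6 1.34
shift [-0.0001  0.0029 -0.0001] roll 0.0063 rows 0.1
```

View pics/ov3.png

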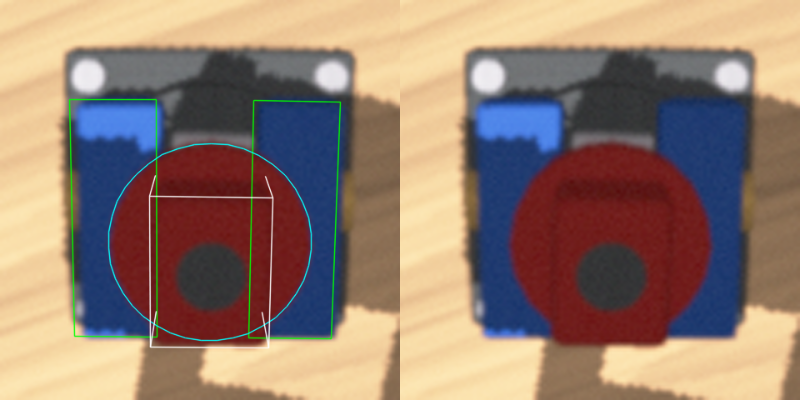

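```bash
python3 h.py 467.5 -294.4 101 -1.921;  python3 - <<'E'
from wr import *
o=get_obs(); im=get_image("wrist"); cv2.imwrite("pics/wr4.png",im)
roi=(190,110,310,230)
A=overlay(im,o,(471.2,-296.3,-.35),(467.5,-294.4,-.35),roi=roi,S=4); B=overlay(im,o,roi=roi,S=4)
cv2.imwrite("pics/ov4.png",cv2.resize(np.hstack([A,B]),(800,400)))
E
```

```text
t 9.30 pos [ 468.8 -291.4  236.4] psi -1.9129 tilt 0.0023 w 88.0 F [-0.7  0.9  1. ] q6 1.33
shift [0.     0.0033 0.1354] roll 0.0081 rows 3.2
```

View pics/ov4.png

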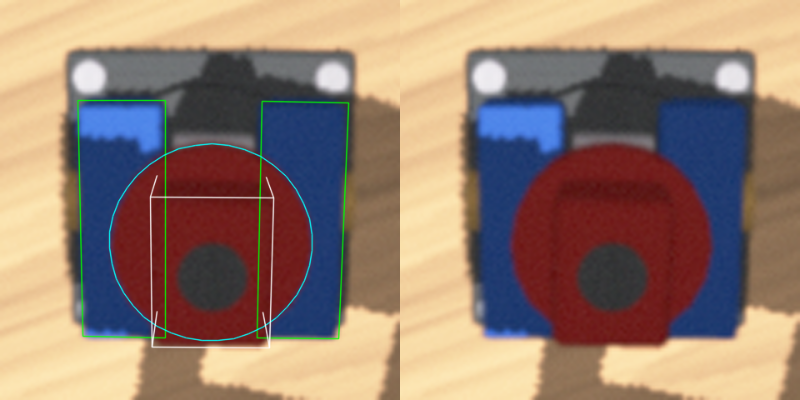

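Call:
move_arm(
  deltas=[
    [0,0,0,0.02,0],
    [0,0,0,0.05,0],
    [0,0,0,0.07,0],
    [0,0,0,0.08,0],
    [0,0,0,0.08,0],
  ],
)

```text
t: 9.77
ee_pos: [468.3, -291.1, 155.4]
orientation: [-3.094, 0.534, 0.006]
ft_force: [0.4, -0.0, -0.6]
width: 87.5
```

Call:
move_arm(
  deltas=[
    [0,0,0,0,0],
    [0,0,0,0,0],
    [0,0,0,0,0],
    [0,0,0,0,0],
    [0,0,0,0,0],
  ],
)

```text
t: 10.18
ee_pos: [469.8, -293.2, 158.3]
orientation: [3.095, -0.536, 0.002]
ft_force: [-1.3, -0.1, 0.4]
width: 87.9
```

```bash
python3 h.py 467.5 -294.4 101 -1.921
```

```text
t 10.18 pos [ 469.8 -293.2  158.3] psi -1.9140 tilt 0.0016 w 87.9 F [-1.3 -0.1  0.4] q6 1.33
shift [-0.0018  0.0018  0.0573] roll 0.0070 rows 1.4
```

Call:
move_arm(
  deltas=[
    [0,-0.001,0.001,0.012,0.007],
    [0,-0.001,0.001,0.025,0.007],
    [0,-0.001,0.001,0.038,0.007],
    [0,-0.001,0.001,0.048,0.007],
    [0,-0.001,0.001,0.054,0.007],
  ],
)

```text
t: 10.6
ee_pos: [467.7, -293.4, 102.6]
orientation: [-3.093, 0.547, 0.001]
ft_force: [-0.7, -0.2, -0.3]
width: 87.3
```

Call:
move_arm(
  deltas=[
    [0,0,0,0,0],
    [0,0,0,0,0],
    [0,0,0,0,0],
    [0,0,0,0,0],
    [0,0,0,0,0],
  ],
)

```text
t: 11.02
ee_pos: [468.5, -293.8, 104.0]
orientation: [3.093, -0.547, 0.002]
ft_force: [-0.5, 0.2, 0.1]
width: 88.2
```

```bash
python3 h.py 467.5 -294.4 101 -1.921
```

```text
t 11.02 pos [ 468.5 -293.8  104. ] psi -1.9210 tilt 0.0012 w 88.2 F [-0.5  0.2  0.1] q6 1.34
shift [-0.0007  0.0009  0.003 ] roll 0.0000 rows 0.1
```

Call:
move_arm(
  deltas=[
    [0,-0.0005,0.001,0.001,0],
    [0,-0.0005,0.001,0.002,0],
    [255,-0.0005,0.001,0.002,0],
    [255,-0.0005,0.001,0.002,0],
    [255,-0.0005,0.001,0.002,0],
  ],
)

```text
t: 11.43
ee_pos: [467.2, -294.3, 101.4]
orientation: [-3.094, 0.547, 0.0]
ft_force: [-0.4, 0.7, 0.0]
width: 71.3
```

Call:
move_arm(
  deltas=[
    [255,0,0,0,0],
    [255,0,0,0,0],
    [255,0,0,0,0],
    [255,0,0,0,0],
    [255,0,0,0,0],
  ],
)

```text
t: 11.85
ee_pos: [467.3, -294.3, 101.4]
orientation: [3.094, -0.547, 0.0]
ft_force: [-0.2, 0.3, 0.2]
width: 38.0
```

Call:
move_arm(
  deltas=[
    [255,0,0,0,0],
    [255,0,0,0,0],
    [255,0,0,0,0],
    [255,0,0,0,0],
    [255,0,0,0,0],
  ],
)

```text
t: 12.27
ee_pos: [467.2, -294.3, 101.4]
orientation: [-3.093, 0.547, 0.0]
ft_force: [0.2, 1.0, -0.6]
width: 33.9
```

```bash
python3 h.py 467.5 -294.4 101 -1.921
```

```text
t 12.27 pos [ 467.2 -294.3  101.4] psi -1.9210 tilt 0.0001 w 33.9 F [ 0.2  1.  -0.6] q6 1.34
shift [0.0003 0.     0.0004] roll -0.0000 rows 0.0
```

Call:
move_arm(
  deltas=[
    [255,0,0,-0.01,0],
    [255,0,0,-0.03,0],
    [255,0,0,-0.06,0],
    [255,0,0,-0.095,0],
    [255,0,0,-0.12,0],
  ],
)

```text
t: 12.68
ee_pos: [467.5, -294.5, 224.3]
orientation: [3.093, -0.547, 0.002]
ft_force: [1.8, -1.1, -3.0]
width: 34.0
```

```bash
python3 h.py 595.4 208.8 230 -0.971
```

```text
t 12.68 pos [ 467.5 -294.5  224.3] psi -1.9210 tilt 0.0015 w 34.0 F [ 1.8 -1.1 -3. ] q6 1.34
shift [-0.0525 -0.5167 -0.006 ] roll -0.9500 rows 12.5
```

Call:
move_arm(
  deltas=[
    [255,-0.003,-0.025,0,-0.06],
    [255,-0.007,-0.065,0,-0.14],
    [255,-0.011,-0.105,0,-0.22],
    [255,-0.015,-0.145,0,-0.3],
    [255,-0.019,-0.185,0,-0.38],
  ],
)

```text
t: 13.1
ee_pos: [512.7, -112.5, 222.1]
orientation: [3.141, 0.052, 0.001]
ft_force: [1.5, -0.0, -2.1]
width: 34.0
```

```bash
python3 h.py 595.4 208.8 230 -0.971
```

```text
t 13.10 pos [ 512.7 -112.5  222.1] psi -1.5379 tilt 0.0004 w 34.0 F [ 1.5 -0.  -2.1] q6 1.30
shift [ 0.0932 -0.3184 -0.0079] roll -0.5669 rows 8.0
```

Call:
move_arm(
  deltas=[
    [255,0.011,-0.038,-0.001,-0.08],
    [255,0.022,-0.076,-0.002,-0.15],
    [255,0.033,-0.114,-0.003,-0.22],
    [255,0.044,-0.152,-0.004,-0.29],
    [255,0.055,-0.19,-0.005,-0.36],
  ],
)

```text
t: 13.52
ee_pos: [562.1, 79.4, 227.0]
orientation: [3.081, 0.614, -0.0]
ft_force: [0.9, -0.7, -1.6]
width: 33.9
```

```bash
python3 h.py 595.4 208.8 230 -0.971
```

```text
t 13.52 pos [562.1  79.4 227. ] psi -1.1774 tilt 0.0002 w 33.9 F [ 0.9 -0.7 -1.6] q6 1.30
shift [ 0.0804 -0.1067 -0.003 ] roll -0.2064 rows 3.2
```

Call:
move_arm(
  deltas=[
    [255,0.024,-0.032,0,-0.06],
    [255,0.046,-0.062,-0.001,-0.11],
    [255,0.064,-0.085,-0.002,-0.16],
    [255,0.076,-0.1,-0.003,-0.195],
    [255,0.08,-0.1067,-0.003,-0.206],
  ],
)

```text
t: 13.93
ee_pos: [596.2, 209.4, 230.0]
orientation: [-3.001, -0.928, -0.002]
ft_force: [-0.6, -0.4, -1.9]
width: 34.1
```

Call:
move_arm(
  deltas=[
    [255,0,0,0,0],
    [255,0,0,0,0],
    [255,0,0,0,0],
    [255,0,0,0,0],
  ],
)

```text
t: 14.27
ee_pos: [595.3, 205.1, 229.5]
orientation: [3.004, 0.919, -0.001]
ft_force: [0.2, 0.4, -2.3]
width: 33.6
```

```bash
python3 h.py 595.4 208.8 125 -0.971;  python3 - <<'E'
from wr import *
o=get_obs(); im=get_image("wrist"); cv2.imwrite("pics/wr5.png",im)
roi=(190,110,310,230)
A=overlay(im,o,(595.4,208.8,.6),roi=roi,S=4); B=overlay(im,o,roi=roi,S=4)
cv2.imwrite("pics/ov5.png",cv2.resize(np.hstack([A,B]),(800,400)))
E
```

```text
t 14.27 pos [595.3 205.1 229.5] psi -0.9770 tilt 0.0006 w 33.6 F [ 0.2  0.4 -2.3] q6 1.29
shift [ 0.0022 -0.003   0.1045] roll -0.0060 rows 2.5
```

View pics/ov5.png

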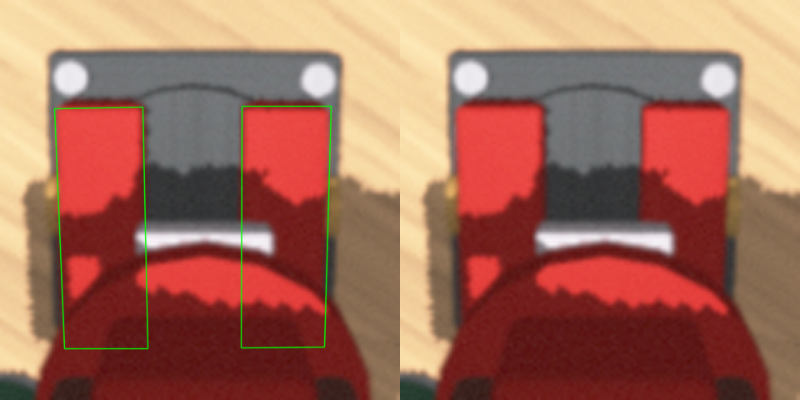

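Call:
move_arm(
  deltas=[
    [255,0,0,0.02,0],
    [255,0,0,0.04,0],
    [255,0,0,0.06,0],
    [255,0,0,0.08,0],
    [255,0,0,0.095,0],
  ],
)

```text
t: 14.73
ee_pos: [595.0, 205.4, 133.0]
orientation: [3.004, 0.92, -0.002]
ft_force: [-0.2, -0.1, -1.6]
width: 33.8
```

Call:
move_arm(
  deltas=[
    [255,0,0,0.005,0],
    [255,0,0,0.008,0],
    [255,0,0,0.008,0],
    [255,0,0,0.008,0],
    [255,0,0,0.008,0],
  ],
)

```text
t: 15.15
ee_pos: [596.4, 206.7, 127.6]
orientation: [-3.003, -0.922, -0.003]
ft_force: [0.0, 0.4, -2.1]
width: 33.8
```

Call:
move_arm(
  deltas=[
    [255,0,0,0,0],
    [255,0,0,0,0],
    [255,0,0,0,0],
    [255,0,0,0,0],
    [255,0,0,0,0],
  ],
)

```text
t: 15.57
ee_pos: [595.7, 206.7, 126.5]
orientation: [-3.003, -0.922, -0.0]
ft_force: [-0.2, -0.2, -2.4]
width: 33.9
```

```bash
python3 h.py 595.4 208.8 101.4 -0.971
```

```text
t 15.57 pos [595.7 206.7 126.5] psi -0.9749 tilt 0.0001 w 33.9 F [-0.2 -0.2 -2.4] q6 1.29
shift [ 0.001  -0.0019  0.0251] roll -0.0039 rows 0.6
```

Call:
move_arm(
  deltas=[
    [255,0.001,-0.002,0.003,-0.004],
    [255,0.001,-0.002,0.006,-0.004],
    [255,0.001,-0.002,0.009,-0.004],
    [255,0.001,-0.002,0.01,-0.004],
    [255,0.001,-0.002,0.01,-0.004],
  ],
)

```text
t: 15.98
ee_pos: [595.0, 208.7, 115.8]
orientation: [3.001, 0.928, -0.002]
ft_force: [-0.6, -0.8, -2.2]
width: 33.6
```

```bash
python3 h.py 595.4 208.8 101.4 -0.971
```

```text
t 15.98 pos [595.  208.7 115.8] psi -0.9710 tilt 0.0011 w 33.6 F [-0.6 -0.8 -2.2] q6 1.29
shift [0.0004 0.0002 0.0144] roll 0.0000 rows 0.3
```

Call:
move_arm(
  deltas=[
    [255,0,0,0.002,0],
    [255,0,0,0.004,0],
    [255,0,0,0.006,0],
    [255,0,0,0.008,0],
    [255,0,0,0.009,0],
  ],
)

```text
t: 16.4
ee_pos: [595.2, 208.8, 107.1]
orientation: [-3.001, -0.928, 0.001]
ft_force: [0.2, -0.3, -1.8]
width: 33.9
```

```bash
python3 h.py 595.4 208.8 101.4 -0.971
```

```text
t 16.40 pos [595.2 208.8 107.1] psi -0.9710 tilt 0.0003 w 33.9 F [ 0.2 -0.3 -1.8] q6 1.29
shift [0.0001 0.0001 0.0057] roll -0.0000 rows 0.1
```

Tongue is ~4 mm inside the slot with no contact force. Continue.

Call:
move_arm(
  deltas=[
    [255,0,0,0.002,0],
    [255,0,0,0.004,0],
    [255,0,0,0.0055,0],
    [255,0,0,0.006,0],
  ],
)

```text
t: 16.73
ee_pos: [595.4, 208.8, 101.4]
orientation: [3.001, 0.928, -0.0]
ft_force: [-2.0, -0.6, 3.4]
width: 33.7
```

```bash
python3 h.py 595.4 208.8 101.4 -0.971
```

```text
t 16.73 pos [595.4 208.8 101.4] psi -0.9710 tilt 0.0000 w 33.7 F [-2.  -0.6  3.4] q6 1.29
shift [-0.  0.  0.] roll 0.0000 rows 0.0
```

Seated. Release and rise.

Call:
move_arm(
  deltas=[
    [0,0,0,0,0],
    [0,0,0,0,0],
    [0,0,0,0,0],
    [0,0,0,0,0],
    [0,0,0,0,0],
  ],
)

```text
t: 17.15
ee_pos: [595.5, 208.9, 101.6]
orientation: [-3.001, -0.928, -0.0]
ft_force: [-0.2, -0.2, -0.8]
width: 63.5
```

Call:
move_arm(
  deltas=[
    [0,0,0,0,0],
    [0,0,0,0,0],
    [0,0,0,-0.02,0],
    [0,0,0,-0.05,0],
    [0,0,0,-0.085,0],
  ],
)

```text
t: 17.57
ee_pos: [594.0, 208.4, 185.5]
orientation: [3.001, 0.928, -0.007]
ft_force: [0.9, 0.7, 0.1]
width: 88.2
```

Call:
move_arm(
  deltas=[
    [0,0,0,-0.03,0],
    [0,0,0,-0.045,0],
    [0,0,0,-0.05,0],
    [0,0,0,-0.05,0],
  ],
)

```text
t: 17.9
ee_pos: [596.0, 209.1, 237.8]
orientation: [-3.001, -0.928, -0.004]
ft_force: [-0.9, 0.6, -0.1]
width: 87.8
```

```bash
python3 h.py 595.2 -117.6 236 -1.136;  python3 - <<'E'
from wr import *
o=get_obs(); im=get_image("wrist"); cv2.imwrite("pics/wr6.png",im)
roi=(190,110,310,230)
A=overlay(im,o,(595.4,208.8,.6),(595.4,208.8,.6),roi=roi,S=4); B=overlay(im,o,roi=roi,S=4)
cv2.imwrite("pics/ov6.png",cv2.resize(np.hstack([A,B]),(800,400)))
E
```

```text
t 17.90 pos [596.  209.1 237.8] psi -0.9710 tilt 0.0028 w 87.8 F [-0.9  0.6 -0.1] q6 1.29
shift [-0.185   0.2692  0.0016] roll 0.1650 rows 7.8
```

View pics/ov6.png

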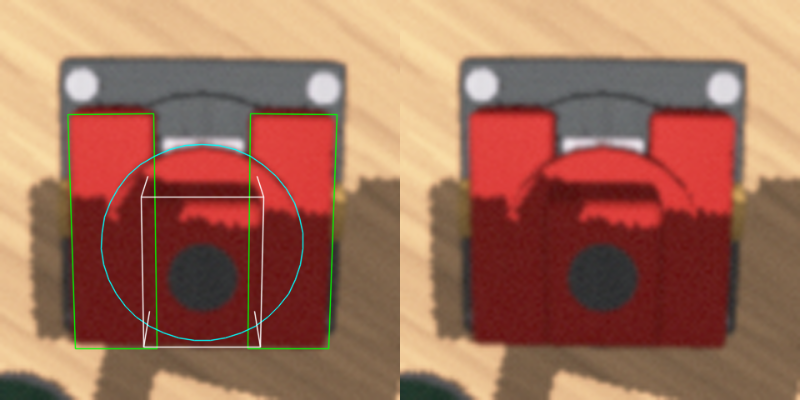

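Red half is home. Now to the yellow pump.

Call:
move_arm(
  deltas=[
    [0,-0.018,0.026,0,0.02],
    [0,-0.041,0.06,0,0.04],
    [0,-0.064,0.093,0.001,0.06],
    [0,-0.087,0.127,0.002,0.08],
    [0,-0.11,0.16,0.002,0.1],
  ],
)

```text
t: 18.37
ee_pos: [593.3, 13.0, 231.9]
orientation: [-3.043, -0.776, 0.006]
ft_force: [-0.6, -0.3, 0.3]
width: 87.6
```

Call:
move_arm(
  deltas=[
    [0,-0.02,0.037,0,0.02],
    [0,-0.038,0.067,0,0.04],
    [0,-0.051,0.09,0,0.055],
    [0,-0.06,0.106,0,0.065],
    [0,-0.063,0.116,0,0.065],
  ],
)

```text
t: 18.78
ee_pos: [593.6, -119.5, 232.1]
orientation: [-3.067, -0.673, 0.006]
ft_force: [-0.6, 0.4, 0.0]
width: 87.9
```

Call:
move_arm(
  deltas=[
    [0,0,0,0,0],
    [0,0,0,0,0],
    [0,0,0,0,0],
    [0,0,0,0,0],
    [0,0,0,0,0],
  ],
)

```text
t: 19.2
ee_pos: [595.2, -116.1, 234.3]
orientation: [-3.067, -0.68, 0.0]
ft_force: [0.0, 0.2, -0.2]
width: 87.6
```

```bash
python3 h.py 595.2 -117.6 236 -1.136;  python3 - <<'E'
from wr import *
o=get_obs(); im=get_image("wrist"); cv2.imwrite("pics/wr7.png",im)
roi=(190,110,310,230)
A=overlay(im,o,(596,-118.2,.435),(595.2,-117.6,.435),roi=roi,S=4); B=overlay(im,o,roi=roi,S=4)
cv2.imwrite("pics/ov7.png",cv2.resize(np.hstack([A,B]),(800,400)))
E
```

```text
t 19.20 pos [ 595.2 -116.1  234.3] psi -1.1344 tilt 0.0003 w 87.6 F [ 0.   0.2 -0.2] q6 0.92
shift [-0.0006  0.0014 -0.0017] roll 0.0016 rows 0.1
```

View pics/ov7.png

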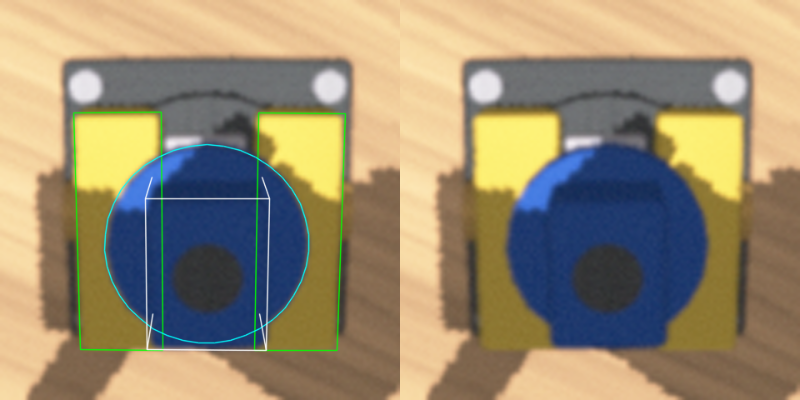

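Call:
move_arm(
  deltas=[
    [0,0,0,0.02,0.004],
    [0,0,0,0.05,0.004],
    [0,0,0,0.08,0.004],
    [0,0,0,0.1,0.004],
    [0,0,0,0.11,0.004],
  ],
)

```text
t: 19.67
ee_pos: [593.6, -116.4, 121.7]
orientation: [-3.067, -0.672, 0.006]
ft_force: [-0.2, 0.5, -0.0]
width: 88.0
```

Call:
move_arm(
  deltas=[
    [0,0,0,0.005,0],
    [0,0,0,0.01,0],
    [0,0,0,0.012,0],
    [0,0,0,0.012,0],
    [0,0,0,0.012,0],
  ],
)

```text
t: 20.08
ee_pos: [595.9, -117.5, 113.5]
orientation: [3.068, 0.671, 0.002]
ft_force: [0.6, 0.9, -0.2]
width: 88.2
```

Call:
move_arm(
  deltas=[
    [0,0,0,0,0],
    [0,0,0,0,0],
    [0,0,0,0,0],
    [0,0,0,0,0],
    [0,0,0,0,0],
  ],
)

```text
t: 20.5
ee_pos: [595.2, -117.4, 112.6]
orientation: [3.069, 0.671, 0.0]
ft_force: [-0.6, -0.7, 0.2]
width: 87.7
```

```bash
python3 h.py 595.2 -117.6 101.3 -1.14
```

```text
t 20.50 pos [ 595.2 -117.4  112.6] psi -1.1401 tilt 0.0003 w 87.7 F [-0.6 -0.7  0.2] q6 0.93
shift [-0.0001  0.0002  0.0113] roll -0.0001 rows 0.3
```

Call:
move_arm(
  deltas=[
    [0,0,0,0.004,0],
    [0,0,0,0.008,0],
    [0,0,0,0.011,0],
    [0,0,0,0.0115,0],
    [255,0,0,0.0115,0],
  ],
)

```text
t: 20.92
ee_pos: [594.9, -117.3, 100.4]
orientation: [-3.069, -0.671, 0.001]
ft_force: [0.1, -0.3, -0.0]
width: 84.0
```

Call:
move_arm(
  deltas=[
    [255,0,0,0,0],
    [255,0,0,0,0],
    [255,0,0,0,0],
    [255,0,0,0,0],
    [255,0,0,0,0],
  ],
)

```text
t: 21.33
ee_pos: [595.3, -117.4, 101.0]
orientation: [3.069, 0.671, 0.0]
ft_force: [-0.2, -0.0, 1.0]
width: 51.2
```

Call:
move_arm(
  deltas=[
    [255,0,0,0,0],
    [255,0,0,0,0],
    [255,0,0,0,0],
    [255,0,0,0,0],
    [255,0,0,0,0],
  ],
)

```text
t: 21.75
ee_pos: [595.2, -117.3, 100.9]
orientation: [3.069, 0.672, 0.0]
ft_force: [0.4, -0.5, 0.3]
width: 34.1
```

Call:
move_arm(
  deltas=[
    [255,0,0,0,0],
    [255,0,0,0,0],
    [255,0,0,0,0],
  ],
)

```text
t: 22.0
ee_pos: [595.2, -117.3, 101.0]
orientation: [-3.069, -0.671, -0.0]
ft_force: [-0.6, 0.6, 1.1]
width: 33.7
```

```bash
python3 h.py 595.2 -117.6 101.3 -1.14
```

```text
t 22.00 pos [ 595.2 -117.3  101. ] psi -1.1400 tilt 0.0000 w 33.7 F [-0.6  0.6  1.1] q6 0.93
shift [-0.0001  0.0003 -0.0003] roll -0.0000 rows 0.0
```

Call:
move_arm(
  deltas=[
    [255,0,0,-0.01,0],
    [255,0,0,-0.03,0],
    [255,0,0,-0.06,0],
    [255,0,0,-0.095,0],
    [255,0,0,-0.12,0],
  ],
)

```text
t: 22.42
ee_pos: [595.5, -117.4, 223.7]
orientation: [3.068, 0.671, 0.002]
ft_force: [1.1, -0.4, -0.9]
width: 33.9
```

```bash
python3 h.py 471.2 -296.2 225 -1.921
```

```text
t 22.42 pos [ 595.5 -117.4  223.7] psi -1.1400 tilt 0.0013 w 33.9 F [ 1.1 -0.4 -0.9] q6 0.93
shift [-0.1876  0.1106 -0.0014] roll 0.7810 rows 6.2
```

Call:
move_arm(
  deltas=[
    [255,-0.018,0.01,0,0.07],
    [255,-0.04,0.024,0,0.17],
    [255,-0.065,0.038,0,0.27],
    [255,-0.09,0.053,0,0.37],
    [255,-0.115,0.068,0,0.47],
  ],
)

```text
t: 22.83
ee_pos: [518.0, -227.8, 221.4]
orientation: [3.141, -0.068, -0.0]
ft_force: [-0.2, 0.6, -2.5]
width: 34.0
```

```bash
python3 h.py 471.2 -296.2 225 -1.921
```

```text
t 22.83 pos [ 518.  -227.8  221.4] psi -1.6143 tilt 0.0001 w 34.0 F [-0.2  0.6 -2.5] q6 1.18
shift [-0.0438  0.0704 -0.0036] roll 0.3067 rows 2.5
```

Call:
move_arm(
  deltas=[
    [255,-0.014,0.023,-0.001,0.09],
    [255,-0.026,0.042,-0.002,0.17],
    [255,-0.036,0.058,-0.003,0.24],
    [255,-0.042,0.067,-0.003,0.29],
    [255,-0.044,0.0705,-0.003,0.307],
  ],
)

```text
t: 23.25
ee_pos: [471.1, -297.1, 224.4]
orientation: [3.093, -0.547, -0.0]
ft_force: [0.4, -0.8, -3.0]
width: 33.8
```

Call:
move_arm(
  deltas=[
    [255,0,0,0,0],
    [255,0,0,0,0],
    [255,0,0,0,0],
    [255,0,0,0,0],
    [255,0,0,0,0],
  ],
)

```text
t: 23.67
ee_pos: [472.7, -295.2, 223.9]
orientation: [-3.095, 0.539, 0.0]
ft_force: [-0.0, -0.1, -2.3]
width: 34.1
```

```bash
python3 h.py 471.2 -296.2 125 -1.921;  python3 - <<'E'
from wr import *
o=get_obs(); im=get_image("wrist"); cv2.imwrite("pics/wr8.png",im)
roi=(190,110,310,230)
A=overlay(im,o,(471.2,-296.2,-.35),roi=roi,S=4); B=overlay(im,o,roi=roi,S=4)
cv2.imwrite("pics/ov8.png",cv2.resize(np.hstack([A,B]),(800,400)))
E
```

```text
t 23.67 pos [ 472.7 -295.2  223.9] psi -1.9155 tilt 0.0002 w 34.1 F [-0.  -0.1 -2.3] q6 1.34
shift [-0.0011  0.0014  0.0989] roll 0.0055 rows 2.4
```

View pics/ov8.png

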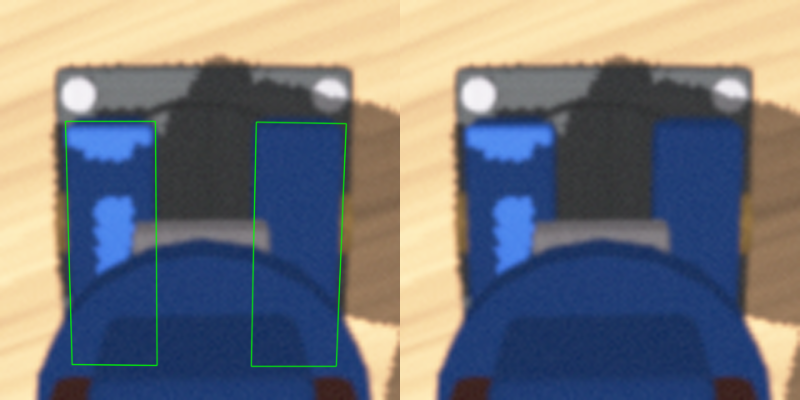

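Call:
move_arm(
  deltas=[
    [255,-0.001,0.0005,0.02,0.005],
    [255,-0.001,0.0005,0.045,0.005],
    [255,-0.001,0.0005,0.07,0.005],
    [255,-0.001,0.0005,0.085,0.005],
    [255,-0.001,0.0005,0.095,0.005],
  ],
)

```text
t: 24.13
ee_pos: [470.6, -295.1, 127.0]
orientation: [-3.092, 0.548, 0.004]
ft_force: [-0.3, 0.4, -1.6]
width: 34.0
```

Call:
move_arm(
  deltas=[
    [255,0,0,0.003,0],
    [255,0,0,0.004,0],
    [255,0,0,0.004,0],
    [255,0,0,0.004,0],
    [255,0,0,0.004,0],
  ],
)

```text
t: 24.55
ee_pos: [471.9, -296.4, 126.0]
orientation: [3.093, -0.549, 0.003]
ft_force: [-0.8, 0.4, -2.5]
width: 34.0
```

Call:
move_arm(
  deltas=[
    [255,0,0,0,0],
    [255,0,0,0,0],
    [255,0,0,0,0],
    [255,0,0,0,0],
    [255,0,0,0,0],
  ],
)

```text
t: 24.97
ee_pos: [471.3, -296.0, 125.0]
orientation: [3.093, -0.549, 0.0]
ft_force: [-0.5, -0.2, -2.5]
width: 33.8
```

```bash
python3 h.py 471.4 -295.6 101 -1.921
```

```text
t 24.97 pos [ 471.3 -296.   125. ] psi -1.9220 tilt 0.0001 w 33.8 F [-0.5 -0.2 -2.5] q6 1.34
shift [-0.     -0.0004  0.024 ] roll -0.0010 rows 0.6
```

Call:
move_arm(
  deltas=[
    [255,0,0,0.003,0],
    [255,0,0,0.006,0],
    [255,0,0,0.009,0],
    [255,0,0,0.012,0],
    [255,0,0,0.014,0],
  ],
)

```text
t: 25.38
ee_pos: [471.0, -295.8, 110.3]
orientation: [-3.093, 0.549, 0.001]
ft_force: [-0.2, 0.6, -2.5]
width: 34.0
```

Call:
move_arm(
  deltas=[
    [255,0,0,0.002,0],
    [255,0,0,0.004,0],
    [255,0,0,0.004,0],
  ],
)

```text
t: 25.63
ee_pos: [471.0, -295.8, 106.5]
orientation: [-3.093, 0.549, 0.001]
ft_force: [-0.7, -0.2, -1.7]
width: 34.3
```

```bash
python3 h.py 471.4 -295.6 101 -1.921
```

```text
t 25.63 pos [ 471.  -295.8  106.5] psi -1.9220 tilt 0.0007 w 34.3 F [-0.7 -0.2 -1.7] q6 1.34
shift [ 0.0003 -0.0004  0.0055] roll -0.0010 rows 0.1
```

In the slot, no contact; continue to the seat.

Call:
move_arm(
  deltas=[
    [255,0,0,0.002,0],
    [255,0,0,0.004,0],
    [255,0,0,0.0055,0],
    [255,0,0,0.006,0],
    [255,0,0,0.006,0],
  ],
)

```text
t: 26.05
ee_pos: [471.2, -296.0, 101.0]
orientation: [3.093, -0.549, 0.0]
ft_force: [-0.2, 0.8, -0.4]
width: 34.1
```

```bash
python3 h.py 471.4 -295.6 101 -1.921
```

```text
t 26.05 pos [ 471.2 -296.   101. ] psi -1.9220 tilt 0.0000 w 34.1 F [-0.2  0.8 -0.4] q6 1.34
shift [ 0.     -0.0004 -0.    ] roll -0.0010 rows 0.0
```

Call:
move_arm(
  deltas=[
    [255,0,0,0.001,0],
    [255,0,0,0.001,0],
    [0,0,0,0.0005,0],
    [0,0,0,0,0],
    [0,0,0,0,0],
  ],
)

```text
t: 26.47
ee_pos: [471.5, -296.2, 101.1]
orientation: [3.093, -0.549, 0.001]
ft_force: [0.3, -0.9, -0.2]
width: 50.5
```

Call:
move_arm(
  deltas=[
    [0,0,0,0,0],
    [0,0,0,0,0],
    [0,0,0,0,0],
    [0,0,0,0,0],
    [0,0,0,0,0],
  ],
)

```text
t: 26.88
ee_pos: [471.3, -296.0, 100.9]
orientation: [-3.093, 0.549, 0.0]
ft_force: [0.8, -0.0, -0.5]
width: 84.2
```

Call:
move_arm(
  deltas=[
    [0,0,0,0,0],
    [0,0,0,-0.02,0],
    [0,0,0,-0.05,0],
    [0,0,0,-0.085,0],
    [0,0,0,-0.11,0],
  ],
)

```text
t: 27.3
ee_pos: [471.6, -296.2, 213.2]
orientation: [3.093, -0.549, 0.002]
ft_force: [0.3, -0.6, -0.1]
width: 87.8
```

Call:
move_arm(
  deltas=[
    [0,0,0,-0.02,0],
    [0,0,0,-0.025,0],
    [0,0,0,-0.025,0],
    [0,0,0,-0.025,0],
  ],
)

```text
t: 27.63
ee_pos: [470.8, -295.7, 235.1]
orientation: [-3.093, 0.549, 0.001]
ft_force: [0.2, 0.3, -0.8]
width: 88.5
```

```bash
python3 h.py 430.2 47.6 180 -0.971;  python3 - <<'E'
from wr import *
o=get_obs(); im=get_image("wrist"); cv2.imwrite("pics/wr9.png",im)
roi=(190,110,310,230)
A=overlay(im,o,(471.4,-295.6,-.35),(471.2,-296,-.35),roi=roi,S=4); B=overlay(im,o,roi=roi,S=4)
cv2.imwrite("pics/ov9.png",cv2.resize(np.hstack([A,B]),(800,400)))
E
```

```text
t 27.63 pos [ 470.8 -295.7  235.1] psi -1.9220 tilt 0.0009 w 88.5 F [ 0.2  0.3 -0.8] q6 1.34
shift [-0.1562 -0.3083  0.0553] roll -0.9510 rows 8.4
```

View pics/ov9.png

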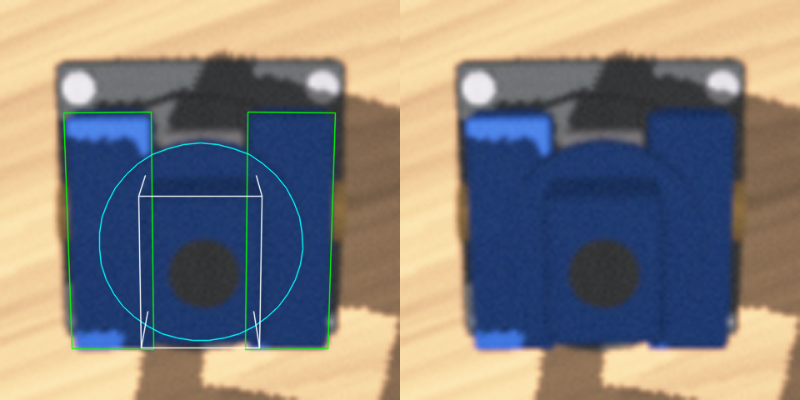

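Call:
move_arm(
  deltas=[
    [0,-0.014,-0.028,0,-0.09],
    [0,-0.033,-0.065,0,-0.2],
    [0,-0.051,-0.1,0,-0.31],
    [0,-0.069,-0.136,0,-0.42],
    [0,-0.087,-0.172,0,-0.53],
  ],
)

```text
t: 28.1
ee_pos: [447.1, -102.8, 234.1]
orientation: [-3.127, -0.288, 0.005]
ft_force: [0.5, 0.4, 0.3]
width: 87.9
```

```bash
python3 h.py 430.2 47.6 160 -0.971
```

```text
t 28.10 pos [ 447.1 -102.8  234.1] psi -1.3874 tilt 0.0033 w 87.9 F [0.5 0.4 0.3] q6 1.14
shift [ 0.011  -0.1509  0.0743] roll -0.4164 rows 4.0
```

Call:
move_arm(
  deltas=[
    [0,0.003,-0.037,0,-0.11],
    [0,0.006,-0.074,0,-0.21],
    [0,0.009,-0.11,0,-0.31],
    [0,0.011,-0.138,0.005,-0.38],
    [0,0.011,-0.151,0.015,-0.416],
  ],
)

```text
t: 28.52
ee_pos: [431.9, 48.7, 220.1]
orientation: [-3.0, -0.929, 0.001]
ft_force: [-0.2, -1.0, 0.1]
width: 87.6
```

Call:
move_arm(
  deltas=[
    [0,0,0,0.02,0],
    [0,0,0,0.05,0],
    [0,0,0,0.08,0],
    [0,0,0,0.1,0],
    [0,0,0,0.11,0],
  ],
)

```text
t: 28.93
ee_pos: [429.7, 45.9, 107.1]
orientation: [-3.002, -0.921, 0.011]
ft_force: [-0.2, -0.5, -0.3]
width: 87.6
```

Call:
move_arm(
  deltas=[
    [0,0,0,0.003,0],
    [0,0,0,0.003,0],
    [0,0,0,0.003,0],
    [0,0,0,0.003,0],
    [0,0,0,0.003,0],
  ],
)

```text
t: 29.35
ee_pos: [433.2, 46.0, 108.6]
orientation: [3.003, 0.92, 0.002]
ft_force: [0.4, -0.7, 0.1]
width: 88.1
```

```bash
python3 h.py 430.3 47.7 47 -0.971
```

```text
t 29.35 pos [433.2  46.  108.6] psi -0.9761 tilt 0.0015 w 88.1 F [ 0.4 -0.7  0.1] q6 1.05
shift [-0.0015 -0.0031  0.0616] roll -0.0051 rows 1.5
```

Call:
move_arm(
  deltas=[
    [0,-0.001,-0.003,0.012,-0.005],
    [0,-0.001,-0.003,0.026,-0.005],
    [0,-0.001,-0.003,0.038,-0.005],
    [0,-0.001,-0.003,0.046,-0.005],
    [0,-0.001,-0.003,0.05,-0.005],
  ],
)

```text
t: 29.77
ee_pos: [430.2, 47.9, 57.6]
orientation: [-3.001, -0.928, 0.0]
ft_force: [-0.1, -0.3, 0.1]
width: 87.7
```

Call:
move_arm(
  deltas=[
    [0,0,0,0.003,0],
    [0,0,0,0.006,0],
    [0,0,0,0.008,0],
    [0,0,0,0.008,0],
    [0,0,0,0.008,0],
  ],
)

```text
t: 30.18
ee_pos: [430.3, 47.9, 50.1]
orientation: [3.001, 0.928, 0.0]
ft_force: [0.4, 0.1, -0.4]
width: 87.9
```

```bash
python3 h.py 430.3 47.7 47 -0.971
```

```text
t 30.18 pos [430.3  47.9  50.1] psi -0.9710 tilt 0.0003 w 87.9 F [ 0.4  0.1 -0.4] q6 1.05
shift [-0.0001  0.0002  0.0031] roll -0.0000 rows 0.1
```

Call:
move_arm(
  deltas=[
    [0,0,0,0.002,0],
    [0,0,0,0.003,0],
    [255,0,0,0.003,0],
    [255,0,0,0.003,0],
    [255,0,0,0.003,0],
  ],
)

```text
t: 30.6
ee_pos: [430.2, 47.9, 46.9]
orientation: [3.001, 0.928, -0.0]
ft_force: [0.1, -0.0, 0.3]
width: 71.0
```

Call:
move_arm(
  deltas=[
    [255,0,0,0,0],
    [255,0,0,0,0],
    [255,0,0,0,0],
    [255,0,0,0,0],
    [255,0,0,0,0],
  ],
)

```text
t: 31.02
ee_pos: [430.2, 47.9, 46.9]
orientation: [3.001, 0.928, 0.0]
ft_force: [-0.4, -0.3, -0.4]
width: 38.0
```

Call:
move_arm(
  deltas=[
    [255,0,0,0,0],
    [255,0,0,0,0],
    [255,0,0,0,0],
    [255,0,0,0,0],
    [255,0,0,0,0],
  ],
)

```text
t: 31.43
ee_pos: [430.2, 47.9, 46.9]
orientation: [3.001, 0.928, 0.0]
ft_force: [0.4, -1.0, -0.2]
width: 34.1
```

```bash
python3 h.py 430.3 47.7 47 -0.971
```

```text
t 31.43 pos [430.2  47.9  46.9] psi -0.9710 tilt 0.0001 w 34.1 F [ 0.4 -1.  -0.2] q6 1.05
shift [-0.0001  0.0002 -0.0001] roll -0.0000 rows 0.0
```

Call:
move_arm(
  deltas=[
    [255,0,0,-0.015,0],
    [255,0,0,-0.045,0],
    [255,0,0,-0.085,0],
    [255,0,0,-0.125,0],
    [255,0,0,-0.155,0],
  ],
)

```text
t: 31.85
ee_pos: [430.1, 47.9, 204.3]
orientation: [3.001, 0.928, 0.001]
ft_force: [1.7, -0.1, -2.9]
width: 34.1
```

```bash
python3 h.py 595.7 -117.6 225 -1.14
```

```text
t 31.85 pos [430.1  47.9 204.3] psi -0.9710 tilt 0.0009 w 34.1 F [ 1.7 -0.1 -2.9] q6 1.05
shift [ 0.0433  0.2301 -0.0205] roll 0.1690 rows 5.6
```

Call:
move_arm(
  deltas=[
    [255,0.004,0.022,-0.01,0.02],
    [255,0.011,0.06,-0.02,0.05],
    [255,0.018,0.098,-0.02,0.08],
    [255,0.025,0.134,-0.02,0.11],
    [255,0.032,0.168,-0.02,0.135],
  ],
)

```text
t: 32.27
ee_pos: [552.1, -74.2, 221.9]
orientation: [-3.058, -0.721, 0.0]
ft_force: [1.1, 0.5, -3.1]
width: 34.1
```

```bash
python3 h.py 595.7 -117.6 225 -1.14
```

```text
t 32.27 pos [552.1 -74.2 221.9] psi -1.1076 tilt 0.0002 w 34.1 F [ 1.1  0.5 -3.1] q6 0.95
shift [ 0.0196  0.0583 -0.0031] roll 0.0324 rows 1.5
```

Call:
move_arm(
  deltas=[
    [255,0.008,0.024,-0.001,0.012],
    [255,0.014,0.042,-0.002,0.022],
    [255,0.018,0.053,-0.003,0.03],
    [255,0.0196,0.058,-0.003,0.032],
    [255,0.0196,0.058,-0.003,0.032],
  ],
)

```text
t: 32.68
ee_pos: [594.8, -116.0, 224.3]
orientation: [-3.068, -0.674, 0.001]
ft_force: [0.9, 0.8, -2.8]
width: 33.9
```

Call:
move_arm(
  deltas=[
    [255,0,0,0,0],
    [255,0,0,0,0],
    [255,0,0,0,0],
    [255,0,0,0,0],
    [255,0,0,0,0],
  ],
)

```text
t: 33.1
ee_pos: [594.7, -115.2, 225.1]
orientation: [3.068, 0.676, 0.0]
ft_force: [0.9, 0.6, -2.9]
width: 34.3
```

```bash
python3 h.py 595.7 -117.6 125 -1.14;  python3 - <<'E'
from wr import *
o=get_obs(); im=get_image("wrist"); cv2.imwrite("pics/wr10.png",im)
roi=(190,110,310,230)
A=overlay(im,o,(595.7,-117.6,.43),roi=roi,S=4); B=overlay(im,o,roi=roi,S=4)
cv2.imwrite("pics/ov10.png",cv2.resize(np.hstack([A,B]),(800,400)))
E
```

```text
t 33.10 pos [ 594.7 -115.2  225.1] psi -1.1373 tilt 0.0001 w 34.3 F [ 0.9  0.6 -2.9] q6 0.93
shift [-1.000e-04  2.500e-03  1.001e-01] roll 0.0027 rows 2.4
```

View pics/ov10.png

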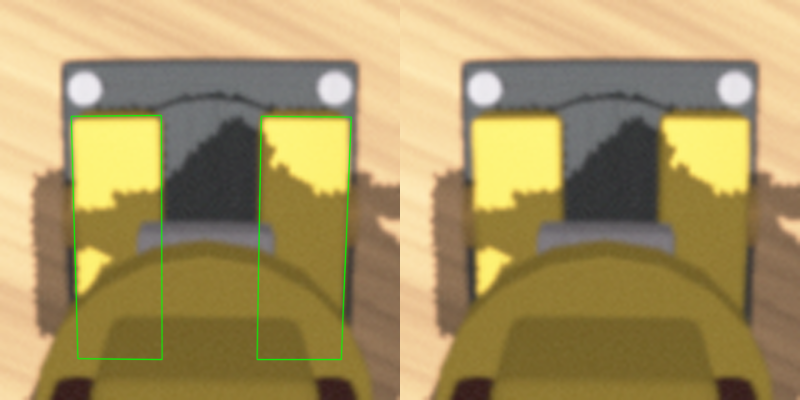

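Call:
move_arm(
  deltas=[
    [255,0,0.002,0.02,0.003],
    [255,0,0.002,0.045,0.003],
    [255,0,0.002,0.07,0.003],
    [255,0,0.002,0.085,0.003],
    [255,0,0.002,0.095,0.003],
  ],
)

```text
t: 33.57
ee_pos: [594.7, -117.2, 128.0]
orientation: [-3.068, -0.67, 0.004]
ft_force: [-0.1, -0.3, -3.4]
width: 33.7
```

Call:
move_arm(
  deltas=[
    [255,0,0,0.003,0],
    [255,0,0,0.005,0],
    [255,0,0,0.005,0],
    [255,0,0,0.005,0],
    [255,0,0,0.005,0],
  ],
)

```text
t: 33.98
ee_pos: [596.5, -117.7, 126.1]
orientation: [3.069, 0.67, 0.003]
ft_force: [0.6, -0.3, -3.1]
width: 34.0
```

Call:
move_arm(
  deltas=[
    [255,0,0,0,0],
    [255,0,0,0,0],
    [255,0,0,0,0],
    [255,0,0,0,0],
    [255,0,0,0,0],
  ],
)

```text
t: 34.4
ee_pos: [595.8, -117.6, 125.0]
orientation: [3.069, 0.67, 0.0]
ft_force: [0.5, 0.0, -3.2]
width: 33.8
```

```bash
python3 h.py 595.7 -117.6 100.9 -1.14
```

```text
t 34.40 pos [ 595.8 -117.6  125. ] psi -1.1410 tilt 0.0001 w 33.8 F [ 0.5  0.  -3.2] q6 0.93
shift [-0.0001 -0.      0.0241] roll -0.0010 rows 0.6
```

Call:
move_arm(
  deltas=[
    [255,0,0,0.003,0],
    [255,0,0,0.006,0],
    [255,0,0,0.009,0],
    [255,0,0,0.012,0],
    [255,0,0,0.014,0],
  ],
)

```text
t: 34.82
ee_pos: [595.5, -117.5, 110.3]
orientation: [-3.069, -0.67, 0.001]
ft_force: [0.6, -0.3, -3.5]
width: 34.1
```

Call:
move_arm(
  deltas=[
    [255,0,0,0.002,0],
    [255,0,0,0.004,0],
    [255,0,0,0.004,0],
  ],
)

```text
t: 35.07
ee_pos: [595.6, -117.5, 106.4]
orientation: [-3.069, -0.67, 0.001]
ft_force: [0.0, 0.3, -2.4]
width: 34.0
```

```bash
python3 h.py 595.7 -117.6 100.9 -1.14
```

```text
t 35.07 pos [ 595.6 -117.5  106.4] psi -1.1410 tilt 0.0006 w 34.0 F [ 0.   0.3 -2.4] q6 0.93
shift [0.0001 0.0001 0.0055] roll -0.0010 rows 0.1
```

Call:
move_arm(
  deltas=[
    [255,0,0,0.002,0],
    [255,0,0,0.004,0],
    [255,0,0,0.0055,0],
    [255,0,0,0.0065,0],
    [255,0,0,0.0065,0],
  ],
)

```text
t: 35.48
ee_pos: [596.0, -117.6, 101.0]
orientation: [3.069, 0.67, 0.001]
ft_force: [-1.3, -0.0, 1.9]
width: 34.4
```

```bash
python3 h.py 595.7 -117.6 100.9 -1.14
```

```text
t 35.48 pos [ 596.  -117.6  101. ] psi -1.1411 tilt 0.0004 w 34.4 F [-1.3 -0.   1.9] q6 0.93
shift [-0.0003 -0.0001  0.0001] roll -0.0011 rows 0.0
```

Seated; release and withdraw.

Call:
move_arm(
  deltas=[
    [0,0,0,0,0],
    [0,0,0,0,0],
    [0,0,0,0,0],
    [0,0,0,0,0],
    [0,0,0,0,0],
  ],
)

```text
t: 35.9
ee_pos: [595.9, -117.6, 100.5]
orientation: [3.069, 0.67, 0.0]
ft_force: [0.3, -0.2, 0.2]
width: 63.7
```

Call:
move_arm(
  deltas=[
    [0,0,0,0,0],
    [0,0,0,0,0],
    [0,0,0,0,0],
    [0,0,0,-0.02,0],
    [0,0,0,-0.05,0],
  ],
)

```text
t: 36.32
ee_pos: [593.6, -117.1, 148.1]
orientation: [-3.067, -0.669, 0.009]
ft_force: [0.1, 0.0, 0.5]
width: 87.7
```

Call:
move_arm(
  deltas=[
    [0,0,0,-0.035,0],
    [0,0,0,-0.065,0],
    [0,0,0,-0.08,0],
    [0,0,0,-0.085,0],
    [0,0,0,-0.085,0],
  ],
)

```text
t: 36.73
ee_pos: [596.4, -117.7, 236.8]
orientation: [3.068, 0.67, 0.004]
ft_force: [-0.4, -0.3, 0.2]
width: 87.8
```

```bash
python3 h.py 400 0 300 -1.14;  python3 - <<'E'
from wr import *
o=get_obs(); im=get_image("wrist"); cv2.imwrite("pics/wr11.png",im)
roi=(190,110,310,230)
A=overlay(im,o,(595.7,-117.6,.43),(595.7,-117.6,.43),roi=roi,S=4); B=overlay(im,o,roi=roi,S=4)
cv2.imwrite("pics/ov11.png",cv2.resize(np.hstack([A,B]),(800,400)))
cv2.imwrite("pics/scene1.png",get_image("scene"))
E
```

```text
t 36.73 pos [ 596.4 -117.7  236.8] psi -1.1410 tilt 0.0027 w 87.8 F [-0.4 -0.3  0.2] q6 0.93
shift [-0.1294 -0.1888 -0.0638] roll -0.0010 rows 5.7
```

View pics/ov11.png

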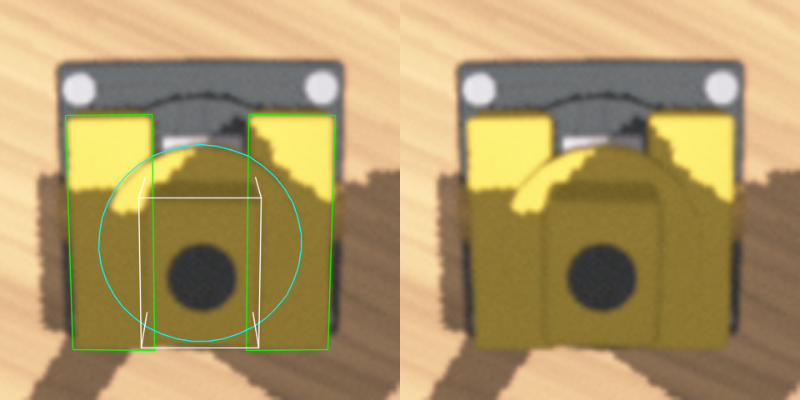

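View pics/scene1.png

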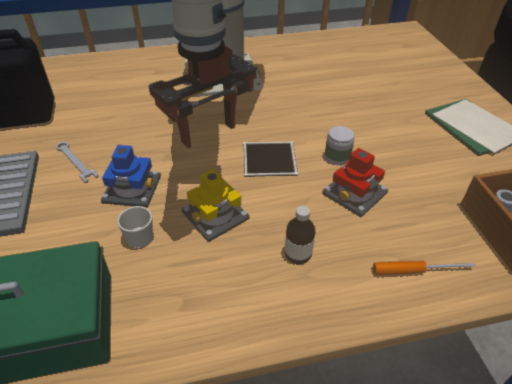

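All three look seated. I'll clear the arm away for a final check from the top camera.

Call:
move_arm(
  deltas=[
    [0,-0.01,-0.015,-0.01,0],
    [0,-0.03,-0.045,-0.03,0],
    [0,-0.05,-0.075,-0.04,0],
    [0,-0.07,-0.105,-0.05,0],
    [0,-0.08,-0.12,-0.05,0],
  ],
)

```text
t: 37.25
ee_pos: [469.8, -40.4, 284.8]
orientation: [-3.068, -0.67, 0.004]
ft_force: [0.4, -0.1, 0.3]
width: 87.8
```

Call:
move_arm(
  deltas=[
    [0,-0.02,-0.02,0,0],
    [0,-0.03,-0.03,0,0],
    [0,-0.03,-0.03,0,0],
    [0,-0.03,-0.03,0,0],
    [0,-0.03,-0.03,0,0],
  ],
)

```text
t: 37.67
ee_pos: [433.9, -27.3, 284.8]
orientation: [-3.069, -0.67, 0.001]
ft_force: [0.4, 0.2, -0.5]
width: 87.6
```

```bash
python3 - <<'E'
from workcell import *
import cv2
for n in ["top","scene"]: cv2.imwrite(f"pics/{n}9.png",get_image(n))
for n in ["half_red","half_blue","half_yellow","oil_bottle","grease_tin","bolt_cup"]:
    for c in ["top","scene"]:
        print(n,c,[(round(float(d["conf"]),2),[round(float(v)) for v in d["location"]]) for d in place_of(c,n)][:2])
im=cv2.imread("pics/scene9.png")
import numpy as np
cv2.imwrite("pics/z9.png",np.hstack([cv2.resize(im[y-50:y+50,x-50:x+50],(266,266),interpolation=cv2.INTER_CUBIC) for x,y in [(357,178),(214,198),(132,172)]]))
E
python3 h.py 400 0 300 -1.14
```

```text
half_red top []
half_red scene [(0.72, [594, 206, 57])]
half_blue top [(0.56, [468, -296, 56]), (0.37, [622, -286, -3])]
half_blue scene [(0.82, [469, -294, 62])]
half_yellow top [(0.67, [598, -119, 60])]
half_yellow scene [(0.85, [596, -118, 57])]
oil_bottle top [(0.77, [741, 28, 1])]
oil_bottle scene [(0.88, [742, 29, 4])]
grease_tin top [(0.69, [466, 216, 0])]
grease_tin scene [(0.6, [630, -280, 2]), (0.59, [461, 215, 0])]
bolt_cup top [(0.87, [622, -285, -1]), (0.54, [434, 47, -1])]
bolt_cup scene [(0.74, [626, -282, 2]), (0.7, [471, -290, 63])]
t 38.37 pos [433.3 -27.  285.4] psi -1.1410 tilt 0.0001 w 88.1 F [-0.2 -0.3 -0.2] q6 1.05
shift [-0.019  -0.0385 -0.0146] roll -0.0010 rows 1.1
```

View pics/z9.png

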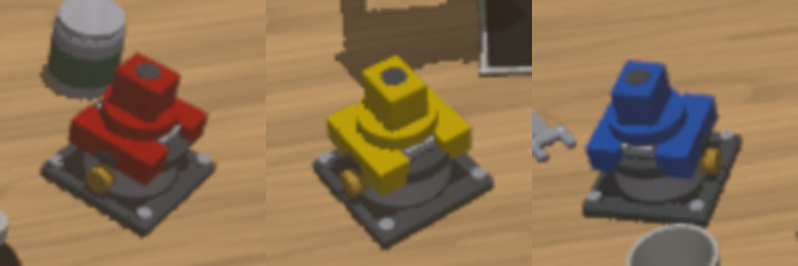

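View pics/top9.png

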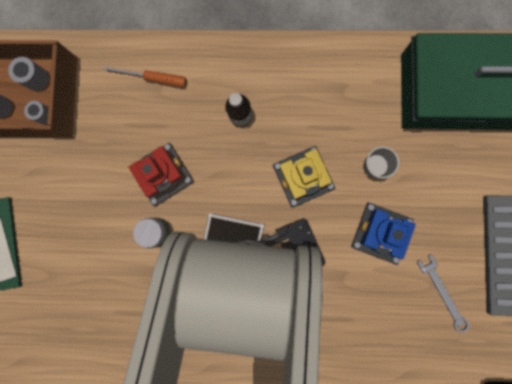

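Every half sits on its own colour with its disc flat on the head, the bystanders have not moved, and the arm is at rest clear of everything. Handing in.

```bash
python3 -c "
from workcell import *
print(close_job())"
```

```text
the job is handed in; nothing more can be done
None
```

All three coupling halves are on the pumps of their own colour, and I handed the job in at about 38 s of the 112 s allowed. `close_job` reports no verdict, so what follows rests on my own checks.

**What I did:** I stood the yellow half upright on the mat and released it. Then I moved red to the red pump, blue to the blue pump, and yellow from the mat to the yellow pump. All three tongues went into their slots without jamming. After each release, the wrist picture showed that half about 1 mm from its pump's axis (the limit is 10 mm) with the tongue along the slot.

**Last checks:**
- **Halves:** The final scene picture shows all three discs flat on their heads. The network put the origins 56–62 mm up; one blue reading of 62 mm is over the 61 mm limit. That network is only good to about 4 mm, and at release the gripper's height put all three halves at about 58 mm.
- **Bystanders:** The bottle, tin and cup were found within about 4 mm of where they started, which is within the network's error.
- **Mat and arm:** The mat was empty in the scene picture taken just after the last placing. The arm stood still, about 285 mm up with an open gripper, touching nothing.

**Checks that missed or disagreed:** The network did not find the red half in the last top picture, though it did in the scene picture. It also gave some false hits, such as a "cup" at the mat and a "tin" at the cup, which the pictures contradict.

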